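Hang and lock a drain shelf in the slotted specimen rack

TASK

Hang the loose steel shelf in the free upper slots of the bench rack: hook both claws in, feeling gently for the slots without forcing anything, then press the shelf down until it is fully home and the red spring catch has snapped out over its rear sill. Then take the green mounted specimen from the tray and stand it upright on the floor of that shelf to dry, leaving the other things where they are.

Things in the scene. Friction and masses are not known exactly. Their poses are not given: they have to be found in the camera images.
- shelf: Loose hook-in drain shelf of bare steel sheet, 62 wide (y), 80 deep (x -80..0), 43 high, 0.19 to 0.28 kg, standing on its underside on the worktop. Origin: underside, middle of the rear edge (rear face of the back plate). x points to the rear, the way its claws point; z up. Floor 3 thick, front lip 8 high, side flanges 13 high, 3 thick, outer faces at y +-31. Back plate 3 thick.
- shelf_grip (a point): On the loose shelf, 18 in front of its rear face, midway between its sides, 25 above its underside. Here the side flanges rise to gussets 43 high (shelf x -34..0): grip the shelf across them, 62 wide. Axes as the shelf.
- shelf_ledge (a point): On the loose shelf: middle of the flat ledge on top of its back plate, 43 above the underside, 22 deep (shelf x -22..0), 62 wide; this point is 11 in front of the rear face. Press the shelf down here. Axes as the shelf.
- claws (a point): On the loose shelf: midway between its two claws, on the rear face at the underside of their necks, 28 above the shelf's underside. The claws are 3 thick, at y +-20 from here. Necks 8 high (z 0..8) reach 8.2 to the rear; at their ends (x 4.3..8.2) a tip hangs down 12 (z -12..8). Axes as the shelf.
- rack: Bench rack, fixed: grey base plate 124 x 124 x 10 with two aluminium slotted uprights, tops at z 155, and a fixed lower shelf of the same make (underside at z 30, ledge top at z 73). Origin on the worktop, under the nominal middle of the uprights' front faces (x = 0). x points from the shelf side to the uprights, z up. Sheet bends if shelf and rack press on each other with over 60 N (all contacts added).
- slots (a point): Rack: nominal midpoint between the sills of the two free upper slots, on the uprights' front faces, 116 above the worktop; axes as the rack. Slots at y +-20, 5.2 wide, 27 high (z 0..27), sheet 3 thick, hollow behind. Caution: the uprights are bolted on through slotted holes and stand, both together, up to 7 mm to either side (y) of this point: find the slots by touch or sight.
- shelf_home (a point): Rack: where the loose shelf's origin lies (but for that sideways offset) when home, 88 above the worktop, axes as the rack. Claws go in with the shelf 12 to 19 higher than this, until its back plate meets the uprights; then down, freely to the red catch (met about 14 above home), then against it with 10 to 15 N, till the claw necks rest on the slot sills.
- catch (a joint): Red spring catch between the uprights, 13 wide, at 95 to 102 above the worktop, slope on top, flat below. Slides along rack x: 0 = out, nose 4 mm in front of the uprights; 0.004 = pushed flush (6 N when out, 11 N flush). The shelf's rear sill (6 high) pushes it back while going down; with the shelf home it snaps back to 0 over the sill, through the window in the back plate.
- specimen_2: Green mounted metal specimen: solid disc 30 in diameter, 23 high, 35 g, standing on the steel tray. Origin: centre of its underside, z up. It shares the tray with a black and a red one; which stands where varies. The tray's floor is 2 above the worktop, its rim 18 high.
- specimen_0: Black mounted specimen on the tray, 30 in diameter, 21 high; leave alone. Origin: centre of its underside.
- specimen_3: Red mounted specimen on the tray, 25 in diameter, 19 high; leave alone. Origin: centre of its underside.
- specimen_5: Black mounted specimen on the rack's lower shelf, 30 in diameter, 22 high; leave alone. Origin: centre of its underside.
- clay_block: Tan block of levelling clay, 33 x 61 x 22, right of the rack; leave alone. Origin: centre of its underside.
- tweezers: Steel tweezers lying on the worktop, 134 long, 9 high; leave alone.
- marker: Marker pen lying near the front edge, 136 long, 20 high; leave alone.
- brush: Wooden lab brush lying near the front edge, 171 long, 12 high; leave alone.

How it is judged:
On the way, in this order (a step that is already met when the one before it is completed fails the run):
1. both claws of the shelf are through the upper slots, the shelf not yet home (x of shelf in the frame of rack between -0.004 and 0.004 m and y of shelf in the frame of rack between -0.012 and 0.012 m and angle between the x axis of shelf and the x axis of rack, either way round below 0.12 rad and angle between shelf's own z axis and vertical below 0.1 rad and z of shelf in the frame of rack between 0.0905 and 0.109 m), for 0.1 s.
2. the shelf is pressed home on the slot sills and the spring catch has snapped out over its sill (x of shelf in the frame of rack between -0.004 and 0.004 m and y of shelf in the frame of rack between -0.012 and 0.012 m and angle between the x axis of shelf and the x axis of rack, either way round below 0.12 rad and angle between shelf's own z axis and vertical below 0.1 rad and z of shelf in the frame of rack between 0.085 and 0.09 m and value of joint catch below 0.0015 m), for 0.2 s.
At the end, for the whole second after the job is handed in: The shelf hangs level in the upper slots, fully home (origin 85 to 90 mm above the worktop, back plate within 4 mm of the uprights), the catch back out (under 1.5 mm), and the green specimen stands upright and at rest on the shelf's floor, between flanges, lip and back plate (all of step 2 and x of specimen_2 in the frame of shelf between -0.068 and -0.014 m and y of specimen_2 in the frame of shelf between -0.018 and 0.018 m and z of specimen_2 in the frame of shelf between 0 and 0.006 m and angle between specimen_2's own z axis and vertical below 0.12 rad and linear speed of each of specimen_2, shelf below 0.02 m/s); the robot touches nothing.
It fails at once if shelf and rack are forced against each other with more than 60 N (contact force between shelf and rack above 60 N).
It fails at once if the robot pushes on the rack itself with more than 60 N (contact force between any of the fingers, the arm and rack above 60 N).
It fails at once if another thing is pushed more than 25 mm from its place (distance of any of specimen_0, specimen_3, specimen_5, clay_block, tweezers, marker, brush from where it was at the start of the episode above 0.025 m).
It also fails if it takes over 72 s, if anything falls off the work surface, if the arm or the gripper's body presses on something with over 40 N, if the wrist force passes 120 N, or if a joint passes its speed limit or range.

ROBOT

A 6-joint arm with a two-finger parallel gripper is mounted at the origin on a cart in front of the work surface, level with it; the furniture and walls round the work are solid. World frame = base frame: x ahead of the robot, y to its left, z up, the work surface at z = 0. Lengths are in m, angles in rad, forces in N, time in s.
With the tool pointing down it reaches from about 0.25 to 0.725 m from the base axis. Payload 4 kg.
Tool frame: the origin (TCP) lies between the finger pads; the fingertips stand 22 mm ahead of it and the grasp point (between the pads) lies 3 mm ahead of it; y points along the fingers, z is the direction in which the jaws open and shut, and the axes are right-handed (so a half turn about y gives the same grasp; the last joint's range is limited). The gripper opens to 85 mm and grips with 20 to 120 N. Pads are 22 mm wide; open, the fingers measure 114 mm over their backs; the gripper's body (76 mm by 85 mm) begins 54 mm behind the grasp point. The pads swing forward as they close: fully open they stand 13 mm farther back than shut.
Start: joints at [1.307, 0.241, 0.005, 1.335, 0, 1.571], TCP at [0.13, 0.483, 0.253] pointing down, gripper open.
Joint ranges: [-2.72, 2.72], [-1.05, 1.87], [-1.09, 1.28], [-1.99, 2.15], [-1.42, 1.44], [-3.14, 3.14]. Speed limits (rad/s): [2.79, 2.79, 3.14, 3.14, 3.14, 3.14].

INTERFACE

Orientations are given as a rotation vector (axis times angle).
In Python, from cell import manip gives the robot as it stands.
- The arm moves only by the shell command python3 -m creep 'ROWS'. ROWS is a JSON object of lists of equal length, an entry for each row: "slide": the shift along the tool's x, y, z in mm, a list of three; "turn": the turn, a rotation vector about the tool's x, y, z in degrees, a list of three; "hand": the closure, from 0 (fully open) to 1 (shut). A call has 1 to 20 rows; each row is the pose to reach, as a shift and turn from the pose commanded when the call began, along the tool's axes at that moment; what a row does not reach only later rows make up. A row lasts 1/8 s, in which the tool goes at most 62.5 mm and 10.7 degrees, less where a joint would pass 70% of its speed; a pose out of reach is approached as far as the arm can. A call with a gripper value outside its range is refused whole. The fingers move at their own pace and stop on an object; the grip force is fixed at half the most. Time passes only in rows, so rows that repeat a pose let the fingers close. It gives the time, the measured TCP pose, the force and the opening at its end, in the units of the state.
- manip.get_state(): the state, without advancing time (a new reading comes with each control period).
- manip.grab_frame(name): name is "side" or "top" or "wrist"; returns the picture (384x512x3 uint8, red, green, blue); there is no depth.
- manip.camera_info(name): a dict with "fx", "fy", "cx", "cy" (pixels), "position" and "rotation" of the camera in the world. Camera axes: x right, y up, looking along -z (the intrinsics and any distortion apply to the point x, -y, -z); pixel columns grow to the right and rows downward; lengths in m; the calibration is good to about 2 mm. A picture is of the moment at which its call begins: read the wrist's pose just before it. camera_info takes no time and is no camera call; for the wrist camera it gives the pose at the moment of the call.
- manip.hand_in(): hands the job in, once; it reports no verdict.
The state is a dict: "t": time; "joint_positions": joint angles; "dq": joint speeds; "joint_efforts": joint torques, N m; "ee_pos": TCP position; "orientation": TCP orientation; "wrist_force": force on the tool from outside, world axes, zero at the start; "moment": the same for the moment, N m; "width": finger opening in m.
Only numpy, scipy, OpenCV 4.12 (cv2) and the standard library are available. Lean on these libraries where they do the work, as an engineer would, in place of code of your own. Each camera call takes 0.05 s, during which the arm holds its last target.

## Working session

There is one attempt and no reset: what is moved stays moved. The work goes in short steps, Python scripts to look and compute and a shell command to move; the robot and the scene stay as the last step left them, time stands still between calls to the robot, and variables do not carry over. Pictures are saved under pics/ and viewed, and the job is handed in when it is done.

```bash
ls; mkdir -p pics; python3 - <<'E'
from cell import manip
import cv2, numpy as np
s=manip.get_state(); print(s)
for n in ("side","top","wrist"):
    f=manip.grab_frame(n); cv2.imwrite(f"pics/a_{n}.png",f[:,:,::-1])
    i=manip.camera_info(n); print(n,i)
E
```

```text
pics
{'t': 0.0, 'joint_positions': array([1.30703176e+00, 2.41432412e-01, 3.69784155e-03, 1.33520132e+00,
       9.73906117e-06, 1.57078930e+00]), 'dq': array([-6.71815356e-04,  4.61645222e-04, -9.00883060e-04,  1.09750168e-05,
        1.26308770e-03,  1.00977080e-03]), 'joint_efforts': array([-2.35372599e-04, -3.72320223e+01,  2.52407384e+01,  1.69824570e-02,
       -2.34033831e-05, -4.58234965e-06]), 'ee_pos': array([0.13019956, 0.48213008, 0.25239314]), 'orientation': array([-1.56298396,  0.20733551, -0.20687716]), 'wrist_force': array([-0.70883196,  0.55454117, -0.81460999]), 'moment': array([-0.00595707,  0.02308978,  0.02651828]), 'width': 0.08531957134832134}
side {'fx': 472.31880892150696, 'fy': 472.31880892150696, 'cx': 251.9931888640787, 'cy': 192.98286569295502, 'position': array([-0.06010459,  1.07011603,  0.79193327]), 'rotation': array([ 0.36352171, -1.34905789, -2.31352941])}
top {'fx': 405.3170175986589, 'fy': 405.3170175986589, 'cx': 256.15402231015923, 'cy': 187.6055436908901, 'position': array([0.43511424, 0.02304624, 1.2991295 ]), 'rotation': array([ 0.08159427, -0.06458012, -1.54411624])}
wrist {'fx': 266.6246134842838, 'fy': 266.6246134842838, 'cx': 249.8874898815961, 'cy': 193.5886245943396, 'position': array([0.06100067, 0.50217895, 0.37223715]), 'rotation': array([-0.24694472, -0.18679209,  1.29604728])}
```

View pics/a_side.png

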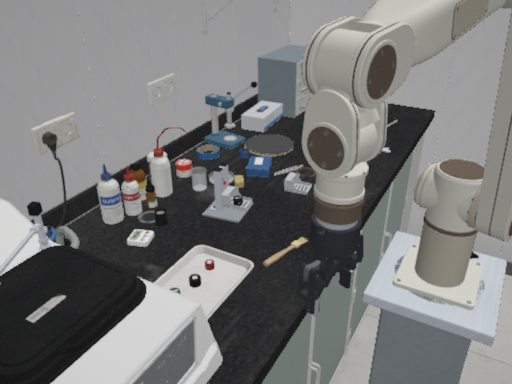

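View pics/a_top.png

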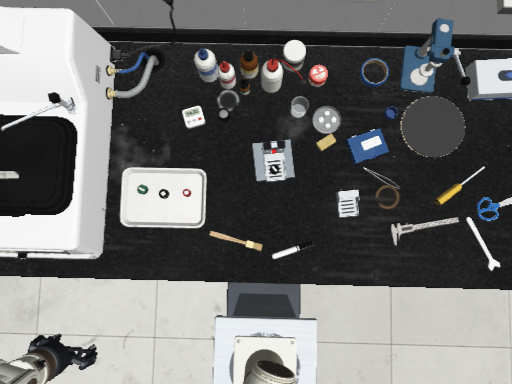

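View pics/a_wrist.png

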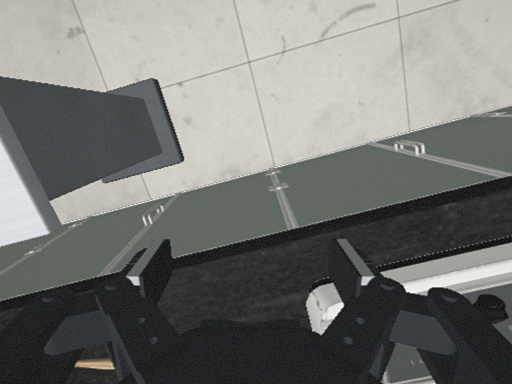

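The top view shows the rack near (273,160), the loose shelf near (348,203) and the green specimen near (142,189) on the tray. I'll zoom in for measurement.

```bash
cat > h.py <<'E'
import numpy as np, cv2
from scipy.spatial.transform import Rotation as R
from cell import manip
def cam(n):
    i=manip.camera_info(n); return i,R.from_rotvec(i['rotation']).as_matrix()
def ray(n,u,v,c=None):
    i,M=c or cam(n)
    d=M@np.array([(u-i['cx'])/i['fx'],-(v-i['cy'])/i['fy'],-1.0]); return i['position'],d/np.linalg.norm(d)
def onz(n,u,v,z,c=None):
    p,d=ray(n,u,v,c); return p+d*(z-p[2])/d[2]
def proj(n,P,c=None):
    i,M=c or cam(n); q=M.T@(np.asarray(P)-i['position']); return np.array([i['cx']+i['fx']*q[0]/-q[2], i['cy']-i['fy']*q[1]/-q[2]])
def crop(src,out,u0,v0,w,h,k):
    f=cv2.imread(src)[v0:v0+h,u0:u0+w]; cv2.imwrite(out,cv2.resize(f,None,fx=k,fy=k,interpolation=cv2.INTER_CUBIC))
E
python3 - <<'E'
from h import *
crop('pics/a_top.png','pics/a_t1.png',240,130,140,100,5)
crop('pics/a_side.png','pics/a_s1.png',190,150,140,80,5)
print('base',cam('top')[1])
for n,u,v,z in (('g',142,189,.025),('shelf',348,203,.03),('rack',273,160,.1)): print(n,onz('top',u,v,z))
E
```

```text
base [[ 0.02589094  0.99531993 -0.09310154]
 [-0.99961804  0.02487663 -0.01203894]
 [-0.00966654  0.09337768  0.99558383]]
g [0.54080429 0.39955362 0.025     ]
shelf [ 0.51263813 -0.24999173  0.03      ]
rack [ 0.63137014 -0.01065519  0.1       ]
```

View pics/a_t1.png

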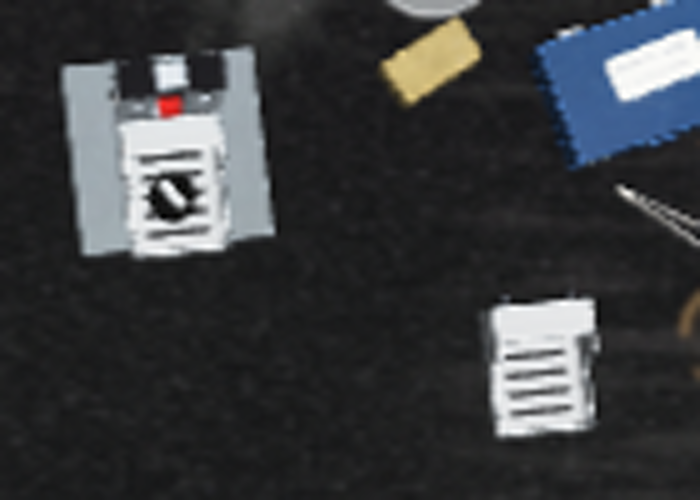

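View pics/a_s1.png

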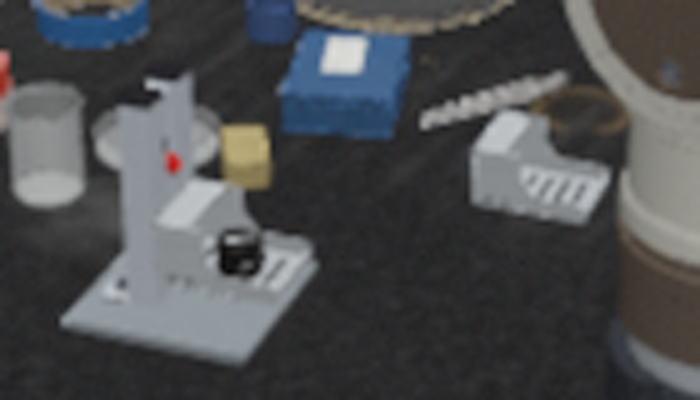

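```bash
cat >> h.py <<'E'
def pose():
    s=manip.get_state(); return s['ee_pos'],R.from_rotvec(s['orientation'])
def downrot(yaw):  # tool y down, z (jaw) along world dir at angle yaw ; x = y cross z
    y=np.array([0,0,-1.]); z=np.array([np.cos(yaw),np.sin(yaw),0]); x=np.cross(y,z)
    return R.from_matrix(np.stack([x,y,z],1))
def togo(P,Rt=None):
    p,r=pose(); sl=r.inv().apply(np.asarray(P)-p)*1000
    tv=(r.inv()*(Rt if Rt is not None else r)).as_rotvec(degrees=True)
    print('slide',sl.round(1),'turn',tv.round(2)); return sl,tv
E
python3 - <<'E'
from h import *
p,r=pose(); print(r.as_matrix().round(3))
c=cam('top')
z2p=lambda a,b:(240+(a+.5)/5-.5,130+(b+.5)/5-.5)
for n,pts,z in (('shelf rear ledge',[(495,300),(595,298)],.043),('shelf front',[(497,437),(595,430)],.008),('base',[(62,65),(252,47),(275,235),(82,257)],.01),('lower shelf front',[(133,258),(227,246)],.038),('ledge low',[(118,122),(224,115)],.073)):
    print(n,[onz('top',*z2p(*q),z,c).round(4) for q in pts])
# wrist cam relative to tool
i,M=cam('wrist'); print(r.inv().apply(i['position']-p), (r.as_matrix().T@M).round(3))
E
```

```text
[[ 0.965 -0.     0.261]
 [-0.261 -0.002  0.965]
 [-0.    -1.    -0.002]]
shelf rear ledge [array([ 0.5528, -0.2179,  0.043 ]), array([ 0.5556, -0.2798,  0.043 ])]
shelf front [array([ 0.4688, -0.2265,  0.008 ]), array([ 0.4748, -0.2884,  0.008 ])]
base [array([0.7012, 0.0558, 0.01  ]), array([ 0.7159, -0.0665,  0.01  ]), array([ 0.5941, -0.0834,  0.01  ]), array([0.5769, 0.0397, 0.01  ])]
lower shelf front [array([0.574 , 0.0074, 0.038 ]), array([ 0.583 , -0.0512,  0.038 ])]
ledge low [array([0.6536, 0.019 , 0.073 ]), array([ 0.6595, -0.0458,  0.073 ])]
[-0.07204995 -0.11960746  0.00096764] [[ 0.002 -0.959 -0.284]
 [-0.     0.284 -0.959]
 [ 1.     0.002  0.   ]]
```

```bash
python3 - <<'E'
from h import *
togo([.525,-.25,.20],downrot(np.pi/2+.09))
E
```

```text
slide [ 572.    53.6 -603.9] turn [ 9.000e-02 -2.027e+01 -2.000e-02]
```

```bash
python3 -m creep '{"slide":[[572,53,-604],[572,53,-604],[572,53,-604],[572,53,-604],[572,53,-604],[572,53,-604],[572,53,-604],[572,53,-604],[572,53,-604],[572,53,-604],[572,53,-604],[572,53,-604],[572,53,-604],[572,53,-604],[572,53,-604],[572,53,-604]],"turn":[[0,-20.3,0],[0,-20.3,0],[0,-20.3,0],[0,-20.3,0],[0,-20.3,0],[0,-20.3,0],[0,-20.3,0],[0,-20.3,0],[0,-20.3,0],[0,-20.3,0],[0,-20.3,0],[0,-20.3,0],[0,-20.3,0],[0,-20.3,0],[0,-20.3,0],[0,-20.3,0]],"hand":[0,0,0,0,0,0,0,0,0,0,0,0,0,0,0,0]}'
python3 - <<'E'
from h import *
p,r=pose(); print(p,manip.get_state()['joint_positions'].round(3))
f=manip.grab_frame('wrist'); cv2.imwrite('pics/b_w.png',f[:,:,::-1])
f=manip.grab_frame('top'); cv2.imwrite('pics/b_t.png',f[:,:,::-1])
E
```

```text
t: 2.15
ee_pos: [0.5244, -0.2487, 0.1999]
orientation: [-1.569, -0.07, 0.072]
wrist_force: [0.2, -0.9, 0.2]
width: 0.0854
[ 0.52439921 -0.24874253  0.19989198] [-0.443  0.427  0.13   1.276  0.    -0.534]
```

View pics/b_w.png

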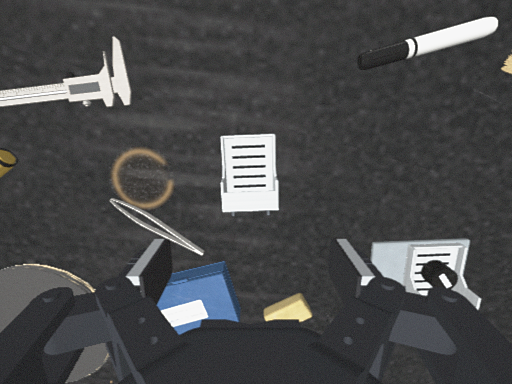

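The shelf is at px (220–278, 134–212), with its rear ledge at the bottom and claws at about (233,213) and (269,212). Next I'll measure its edges.

```bash
python3 - <<'E'
from h import *
crop('pics/b_w.png','pics/b_w1.png',205,120,90,105,6)
f=cv2.imread('pics/b_w.png'); 
print(proj('wrist',pose()[0]))
np.set_printoptions(linewidth=200)
E
```

```text
[248.4647175  262.21809831]
```

View pics/b_w1.png

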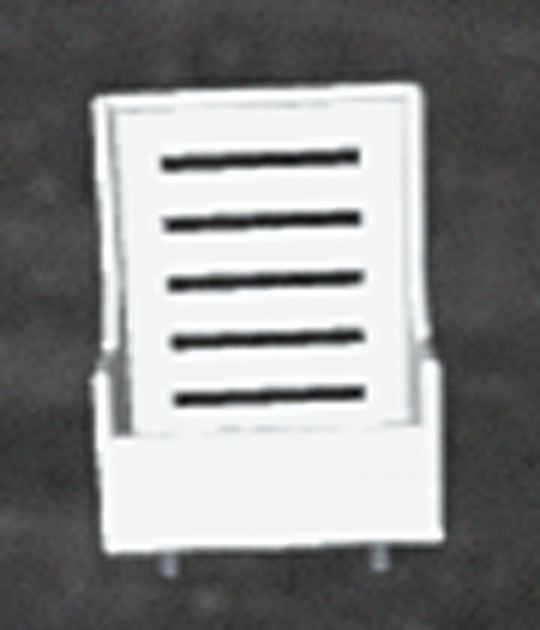

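```bash
python3 - <<'E'
from h import *
c=cam('wrist')
q=lambda a,b:(205+(a+.5)/6-.5,120+(b+.5)/6-.5)
L,Rr=[onz('wrist',*q(*t),.043,c) for t in ((105,552),(444,541))]
fl,fr=[onz('wrist',*q(*t),.008,c) for t in ((94,97),(422,85))]
gl,gr=[onz('wrist',*q(*t),.043,c) for t in ((93,370),(438,360))]
print(L,Rr,np.linalg.norm(L-Rr)); print(fl,fr,np.linalg.norm(fl-fr)); print(gl,gr)
yaw=lambda d:np.arctan2(d[1],d[0])
dr=Rr-L; df=fr-fl; dg=gr-gl
print('yaw lat',yaw(dr)-np.pi/2,yaw(df)-np.pi/2,yaw(dg)-np.pi/2, 'long',yaw(((L+Rr)-(fl+fr))[:2]),'len',np.linalg.norm(((L+Rr)-(fl+fr))[:2])/2)
# slots in floor, z=.003
for a,b in (((162,164),(360,155)),((165,225),(360,218)),((168,285),(364,277)),((172,343),(364,336)),((175,400),(364,393))):
    A=onz('wrist',*q(*a),.003,c);B=onz('wrist',*q(*b),.003,c); print(yaw(B-A)-np.pi/2,((A+B)/2).round(4))
print('origin',(L+Rr)/2)
E
```

```text
[ 0.55835741 -0.27535587  0.043     ] [ 0.55059642 -0.21336386  0.043     ] 0.062475927717687924
[ 0.479369  -0.2857451  0.008    ] [ 0.47148908 -0.22353981  0.008     ] 0.06270240116380625
[ 0.52407558 -0.27957909  0.043     ] [ 0.51672254 -0.21855071  0.043     ]
yaw lat 0.12454536583450082 0.12600478193946585 0.11990760213677265 long 0.12935423954490355 len 0.07971385178038841
0.13518718827861087 [ 0.4889 -0.2529  0.003 ]
0.12610835242716778 [ 0.501  -0.2515  0.003 ]
0.13144649718247337 [ 0.5128 -0.2498  0.003 ]
0.12741513468362364 [ 0.5248 -0.2483  0.003 ]
0.12838407343911196 [ 0.5366 -0.2469  0.003 ]
origin [ 0.55447691 -0.24435986  0.043     ]
```

```bash
python3 - <<'E'
from h import *
togo([.5366,-.2467,.030],downrot(np.pi/2+.127))
togo([.5366,-.2467,.08],downrot(np.pi/2+.127))
E
```

```text
slide [ 12.1 170.5   0.5] turn [-0.02 -2.02 -0.02]
slide [ 12.1 120.5   0.5] turn [-0.02 -2.02 -0.02]
```

```bash
python3 -m creep '{"slide":[[12,60,0.5],[12,110,0.5],[12,140,0.5],[12,155,0.5],[12,165,0.5],[12,170,0.5],[12,170,0.5],[12,170,0.5],[12,170,0.5],[12,170,0.5],[12,170,0.5],[12,170,0.5]],"turn":[[0,-2,0],[0,-2,0],[0,-2,0],[0,-2,0],[0,-2,0],[0,-2,0],[0,-2,0],[0,-2,0],[0,-2,0],[0,-2,0],[0,-2,0],[0,-2,0]],"hand":[0,0,0,0,0,0,0,1,1,1,1,1]}'
python3 - <<'E'
from h import *
print(manip.get_state())
f=manip.grab_frame('wrist'); cv2.imwrite('pics/c_w.png',f[:,:,::-1])
E
```

```text
t: 3.75
ee_pos: [0.5379, -0.2483, 0.0315]
orientation: [-1.569, -0.1, 0.097]
wrist_force: [-0.0, 0.4, 7.0]
width: 0.0613
{'t': 3.75, 'joint_positions': array([-4.32660082e-01,  5.97965119e-01, -6.31791133e-02,  9.07331889e-01,
        2.10233529e-04, -5.57973433e-01]), 'dq': array([-7.92073105e-04, -2.44510364e-04,  5.79066602e-05,  8.62963228e-04,
       -1.59200015e-03, -1.13928990e-03]), 'joint_efforts': array([-3.82649142e-02, -4.56991410e+01,  1.91373682e+01, -2.05102488e-01,
       -1.51753393e-01, -1.66652998e-02]), 'ee_pos': array([ 0.53787185, -0.24834799,  0.03149179]), 'orientation': array([-1.56947253, -0.10010463,  0.09673888]), 'wrist_force': array([-0.01865713,  0.42198347,  7.02150259]), 'moment': array([ 0.2187097 ,  0.0991842 , -0.06319694]), 'width': 0.061297415832364796}
```

View pics/c_w.png

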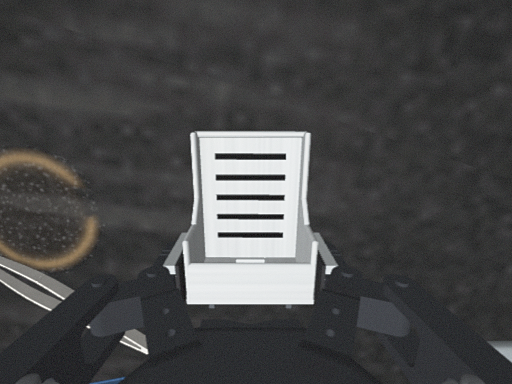

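```bash
python3 - <<'E'
from h import *
p,r=pose(); togo([p[0],p[1],.11]); togo([.60,-.17,.30])
E
python3 -m creep '{"slide":[[0,-5,0],[0,-15,0],[0,-40,0],[0,-80,0],[0,-80,0]],"turn":[[0,0,0],[0,0,0],[0,0,0],[0,0,0],[0,0,0]],"hand":[1,1,1,1,1]}'
python3 - <<'E'
from h import *
print(manip.get_state()['wrist_force'])
f=manip.grab_frame('wrist'); cv2.imwrite('pics/d_w.png',f[:,:,::-1])
togo([.60,-.17,.30])
E
```

```text
slide [  0.2 -78.5  -0.1] turn [0. 0. 0.]
slide [  72.  -268.4   69.7] turn [0. 0. 0.]
t: 4.42
ee_pos: [0.5394, -0.2492, 0.1141]
orientation: [-1.572, -0.104, 0.093]
wrist_force: [0.8, -0.7, -3.3]
width: 0.061
[ 0.84173249 -0.73779601 -3.2927437 ]
slide [  71.9 -188.    69.7] turn [0. 0. 0.]
```

View pics/d_w.png

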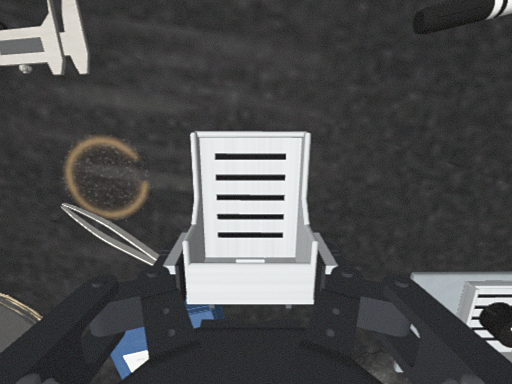

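The shelf is held level and hasn't shifted in the jaws. Its claws show at about (213,305) and (288,305). Next, a view of the rack.

```bash
python3 -m creep '{"slide":[[18,-47,18],[36,-94,36],[54,-140,54],[72,-188,70],[72,-188,70],[72,-188,70]],"turn":[[0,0,0],[0,0,0],[0,0,0],[0,0,0],[0,0,0],[0,0,0]],"hand":[1,1,1,1,1,1]}'
python3 - <<'E'
from h import *
import pickle
pickle.dump((cam('wrist'),pose()),open('e.pkl','wb'))
f=manip.grab_frame('wrist'); cv2.imwrite('pics/e_w.png',f[:,:,::-1])
E
```

```text
t: 5.22
ee_pos: [0.5988, -0.1694, 0.2957]
orientation: [-1.567, -0.095, 0.102]
wrist_force: [-0.0, -0.4, -3.1]
width: 0.061
```

View pics/e_w.png

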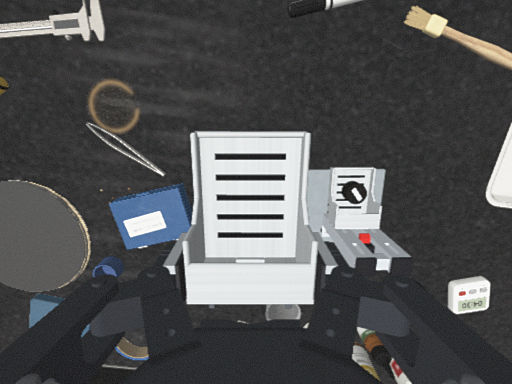

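```bash
python3 - <<'E'
from h import *
crop('pics/e_w.png','pics/e_w1.png',300,150,120,100+30,6)
E
```

```text
(no output)
```

View pics/e_w1.png

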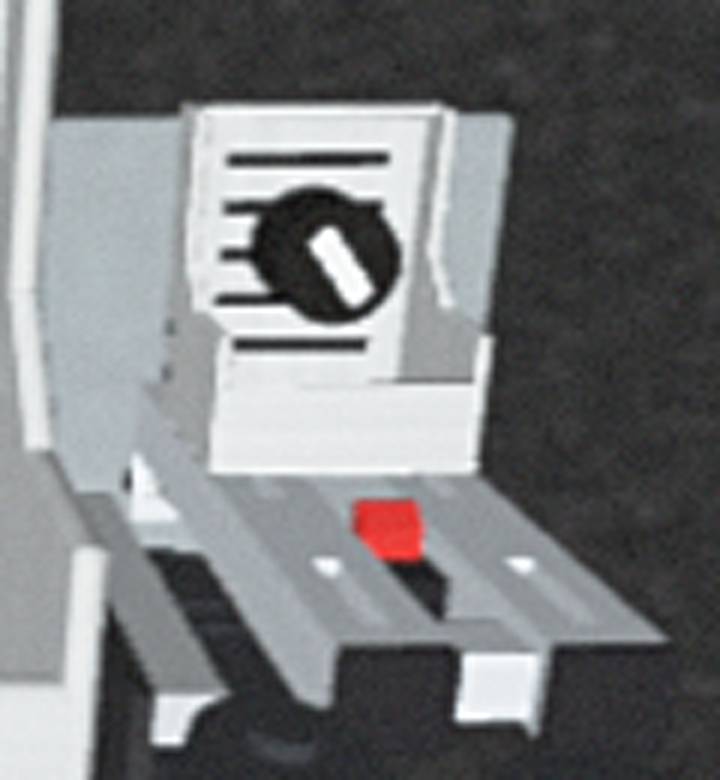

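```bash
python3 - <<'E'
from h import *
import pickle
c,(p,r)=pickle.load(open('e.pkl','rb'))
q=lambda a,b:(300+(a+.5)/6-.5,150+(b+.5)/6-.5)
def P(n,a,b,z): 
    X=onz('wrist',*q(a,b),z,c); print(n,X.round(4)); return X
tl=P('top L',335,646,.155); tr=P('top R',667,640,.155)
a=P('in L',443,646,.155); b=P('in R',545,642,.155)
print('yaw',np.arctan2(*(tr-tl)[:2][::-1])-np.pi/2, np.linalg.norm(tr-tl))
P('mid',500,643,.155)
ll=P('low ledge L',211,470,.073); lr=P('low ledge R',478,471,.073)
print('yaw',np.arctan2(*(lr-ll)[:2][::-1])-np.pi/2, np.linalg.norm(lr-ll)); print((ll+lr)/2)
fl=P('lip L',190,105,.038); fr=P('lip R',450,107,.038)
print('yaw long',np.arctan2(*((ll+lr)-(fl+fr))[:2][::-1]),'lat',np.arctan2(*(fr-fl)[:2][::-1])-np.pi/2)
P('base FR?',515,115,.01)
P('catch',388,500,.102);P('white1',330,567,.116);P('white2',520,565,.116)
E
```

```text
top L [ 0.6614 -0.0442  0.155 ]
top R [0.6527 0.0156 0.155 ]
in L [ 0.659  -0.0246  0.155 ]
in R [ 0.6559 -0.0064  0.155 ]
yaw 0.14345748220285448 0.06047196245845571
mid [ 0.6571 -0.0145  0.155 ]
low ledge L [ 0.6621 -0.0415  0.073 ]
low ledge R [0.6547 0.0201 0.073 ]
yaw 0.11932668451559292 0.06201249699908041
[ 0.65843294 -0.01068439  0.073     ]
lip L [ 0.5837 -0.0526  0.038 ]
lip R [0.5765 0.0093 0.038 ]
yaw long 0.13934920587894298 lat 0.11595215598272746
base FR? [0.5801 0.0403 0.01  ]
catch [ 0.6529 -0.014   0.102 ]
white1 [ 0.6636 -0.0295  0.116 ]
white2 [0.6583 0.0093 0.116 ]
```

```bash
python3 - <<'E'
from h import *
f=cv2.imread('pics/e_w.png')[222:266,335:415].astype(float)
g=np.clip((f-80)*1.6,0,255).astype(np.uint8)
cv2.imwrite('pics/e_w2.png',cv2.resize(g,None,fx=10,fy=10,interpolation=cv2.INTER_NEAREST))
E
```

```text
(no output)
```

View pics/e_w2.png

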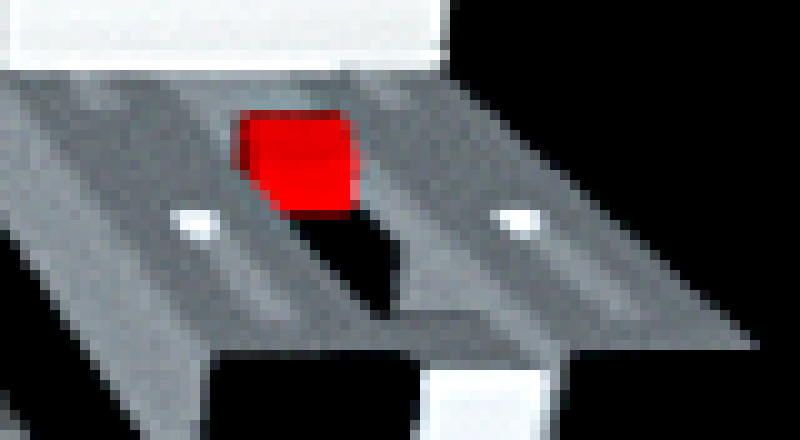

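```bash
python3 - <<'E'
from h import *
import pickle
c,(p,r)=pickle.load(open('e.pkl','rb'))
for z in (.073,.116,.143,.155): print(z,(proj('w',[.6595,-.0106,z],c)-[334.5,221.5])*10)
togo([.58,.14,.30],downrot(np.pi/2+.13))
E
```

```text
0.073 [223.839124    72.09036692]
0.116 [358.08947532 213.33320329]
0.143 [461.00272203 321.606729  ]
0.155 [512.59124831 375.882265  ]
slide [ 20.4  -4.4 309.5] turn [-0.11 -0.29 -0.31]
```

```bash
python3 -m creep '{"slide":[[4,-4,60],[8,-4,120],[12,-4,180],[16,-4,240],[20,-4,300],[20,-4,310],[20,-4,310],[20,-4,310]],"turn":[[0,0,0],[0,0,0],[0,0,0],[0,0,0],[0,0,0],[0,0,0],[0,0,0],[0,0,0]],"hand":[1,1,1,1,1,1,1,1]}'
python3 - <<'E'
from h import *
import pickle
pickle.dump((cam('wrist'),pose()),open('f.pkl','wb'))
f=manip.grab_frame('wrist'); cv2.imwrite('pics/f_w.png',f[:,:,::-1])
for z in (.116,): print(proj('w',[.6595,-.0106,z]))
E
```

```text
t: 6.28
ee_pos: [0.5806, 0.1387, 0.3013]
orientation: [-1.57, -0.095, 0.098]
wrist_force: [-0.5, 1.0, -2.4]
width: 0.0607Traceback (most recent call last):
  File "<stdin>", line 5, in <module>
  File "h.py", line 12, in proj
    i,M=c or cam(n); q=M.T@(np.asarray(P)-i['position']); return np.array([i['cx']+i['fx']*q[0]/-q[2], i['cy']-i['fy']*q[1]/-q[2]])
             ~~~^^^
  File "h.py", line 5, in cam
    i=manip.camera_info(n); return i,R.from_rotvec(i['rotation']).as_matrix()
ValueError: cameras: side, top, wrist
```

View pics/f_w.png

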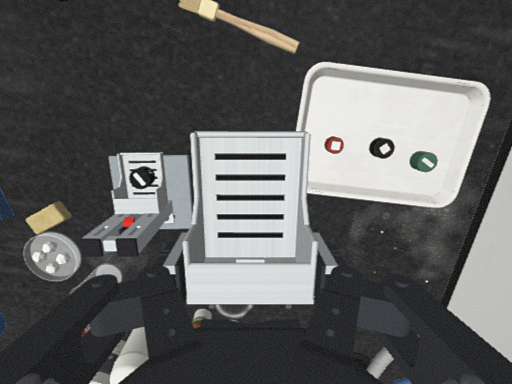

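```bash
python3 - <<'E'
from h import *
import pickle
c,_=pickle.load(open('f.pkl','rb'))
f=cv2.imread('pics/f_w.png')[205:255,80:170].astype(float)
g=np.clip((f-80)*1.6,0,255).astype(np.uint8)
cv2.imwrite('pics/f_w2.png',cv2.resize(g,None,fx=8,fy=8,interpolation=cv2.INTER_NEAREST))
for z in (.073,.116,.143,.155): print(z,(proj('w',[.6595,-.0106,z],c)-[79.5,204.5])*8)
m=cv2.inRange(cv2.cvtColor(cv2.imread('pics/f_w.png'),cv2.COLOR_BGR2HSV),(70,80,30),(95,255,255)); m[:,:380]=0
cv2.imwrite('pics/f_m.png',m); 
cs,_=cv2.findContours(m,cv2.RETR_EXTERNAL,cv2.CHAIN_APPROX_NONE); k=max(cs,key=cv2.contourArea); print(cv2.boundingRect(k),cv2.minEnclosingCircle(k))
E
```

```text
0.073 [453.58809967  73.58180019]
0.116 [339.67781417 172.18565905]
0.143 [252.35727106 247.77270959]
0.155 [208.5852366  285.66297989]
(411, 153, 26, 18) ((423.5, 161.5), 12.747649192810059)
```

View pics/f_w2.png

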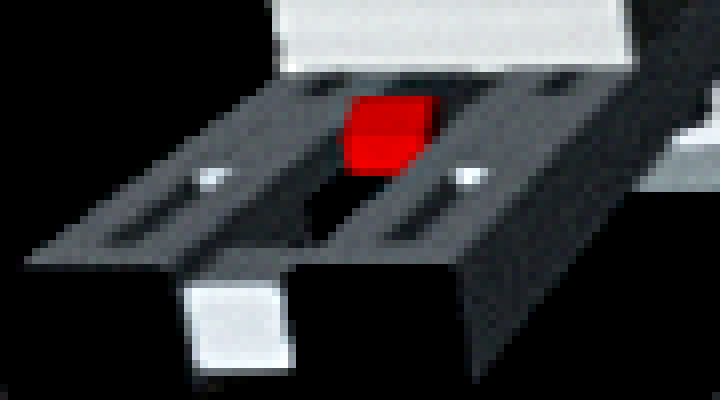

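```bash
python3 - <<'E'
from h import *
import pickle
ce,(pe,re)=pickle.load(open('e.pkl','rb')); cf,(pf,rf)=pickle.load(open('f.pkl','rb'))
ya=lambda a,b:np.arctan2(*(b-a)[:2][::-1])-np.pi/2
for c,A,B in ((ce,(354.2,244.1),(386.5,243.7)),(cf,(79.5+210/8,204.5+178/8),(79.5+470/8,204.5+176/8))):
    a=onz('w',*A,.116,c);b=onz('w',*B,.116,c); print(a.round(4),b.round(4),((a+b)/2).round(4),ya(a,b),np.linalg.norm(a-b))
# ledge low in f
a=onz('w',79.5+280/8,204.5+70/8,.073,cf);b=onz('w',79.5+634/8,204.5+68/8,.073,cf);print('ledge f',((a+b)/2).round(4),ya(a,b))
crop('pics/f_w.png','pics/f_s.png',170,120,160,200,4)
print('tool yaw',re.as_matrix()[:,0],rf.as_matrix()[:,0], rf.as_matrix()[:,1])
p,d=ray('w',423.5,161.5,cf); print('green',onz('w',423.5,161.5,.02,cf))
E
```

```text
[ 0.6636 -0.03    0.116 ] [0.6582 0.0096 0.116 ] [ 0.6609 -0.0102  0.116 ] 0.13694305283569808 0.04001036283865731
[ 0.6629 -0.0306  0.116 ] [0.6577 0.0094 0.116 ] [ 0.6603 -0.0106  0.116 ] 0.1302336334552423 0.04031252312246953
ledge f [ 0.6586 -0.01    0.073 ] 0.12789238694799798
tool yaw [ 0.99211721  0.12524488 -0.00414348] [ 0.99242098  0.12286913 -0.00194543] [-0.00182284 -0.00111006 -0.99999772]
green [0.54459129 0.39954142 0.02      ]
```

View pics/f_s.png

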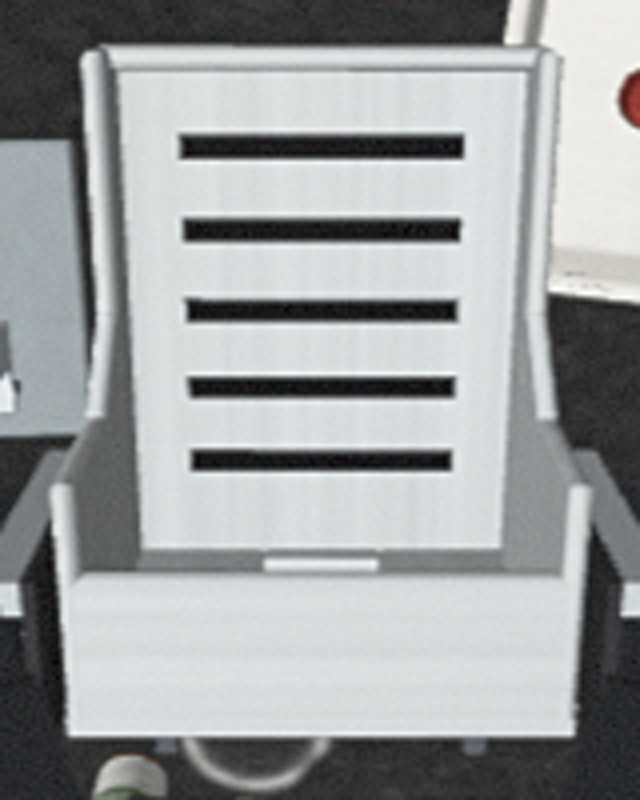

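```bash
python3 - <<'E'
from h import *
import pickle
c,(p,r)=pickle.load(open('f.pkl','rb')); i,M=c
q=lambda a,b:(170+(a+.5)/4-.5,120+(b+.5)/4-.5)
T=lambda X:r.inv().apply(X-p)*1000
L=np.array(q(69,738));Rr=np.array(q(576,738))
pix=Rr[0]-L[0]; D=.062*i['fx']/pix
def atdepth(u,v,D): return i['position']+M@np.array([(u-i['cx'])/i['fx']*D,-(v-i['cy'])/i['fy']*D,-D])
l,rr=T(atdepth(*L,D)),T(atdepth(*Rr,D)); print('depth',D,l,rr,(l+rr)/2)
# by tool-plane for ledge height 13mm above TCP(tool y=-13)
def onty(u,v,ty):
    o,d=ray('w',u,v,c); o=T(o); d=r.inv().apply(d); return o+d*(ty-o[1])/d[1]
for ty in (-16,-13,-10): print(ty,onty(*L,ty),onty(*Rr,ty))
for a,b in (((179,147),(464,147)),((190,461),(452,461))): print('floor slot',onty(*q(*a),27),onty(*q(*b),27))
print('lip',onty(*q(85,50),22),onty(*q(560,50),22))
E
```

```text
depth 0.13041992927830848 [ 17.15790979  -9.94684974 -30.13693223] [17.25648821 -9.95401976 31.86298899] [17.207199   -9.95043475  0.86302838]
-16 [ 12.25340189 -16.         -28.42865942] [ 12.3520348  -16.          30.15126518]
-13 [ 14.68412359 -13.         -29.275296  ] [ 14.7856121  -13.          31.00061818]
-10 [ 17.11484529 -10.         -30.12193258] [ 17.21918939 -10.          31.84997117]
floor slot [-49.64314013  27.         -18.76314282] [-49.58006042  27.          20.480126  ]
floor slot [ -2.37728417  27.         -18.97462544] [-2.31252151 27.         20.40235206]
lip [-63.00920421  22.         -29.78459207] [-62.91085305  22.          31.79584574]
```

```bash
cat >> h.py <<'E'
YAW=.131; F=np.array([.6591,-.0106,0]); XH=np.array([np.cos(YAW),np.sin(YAW),0]); YH=np.array([-np.sin(YAW),np.cos(YAW),0])
OFF=np.array([.0165,.0315,.00085])
def tcp_for(xr,yr,z):  # shelf origin at rack coords -> TCP
    Rt=downrot(np.pi/2+YAW); return F+xr*XH+yr*YH+np.array([0,0,z])-Rt.apply(OFF),Rt
def where():
    p,r=pose(); S=p+r.apply(OFF)-F; M=r.as_matrix(); s=manip.get_state()
    print('shelf est rack x %.1f y %.1f z %.1f mm yaw %.4f'%(S@XH*1e3,S@YH*1e3,S[2]*1e3,np.arctan2(M[1,0],M[0,0])-YAW),'tilt',M[:2,1].round(4),'F rack',np.round([s['wrist_force']@XH,s['wrist_force']@YH,s['wrist_force'][2]],1),'t',s['t'],'w',s['width'])
E
python3 - <<'E'
from h import *
P,Rt=tcp_for(-.03,0,.16); print(P); togo(P,Rt); where()
P,Rt=tcp_for(-.015,0,.1035); print(P); togo(P,Rt)
E
```

```text
[ 0.61310945 -0.01751681  0.1915    ]
slide [  13.1  110.3 -158.8] turn [ 0.03 -0.47 -0.07]
shelf est rack x -41.7 y 158.8 z 270.2 mm yaw -0.0083 tilt [-0.0012 -0.0007] F rack [ 0.2  0.5 -2.1] t 6.325 w 0.06105249120641411
[ 0.62798093 -0.01555742  0.135     ]
slide [  28.2  166.7 -158.7] turn [ 0.03 -0.47 -0.07]
```

```bash
python3 -m creep '{"slide":[[5,10,-55],[10,20,-110],[13,40,-150],[13,80,-159],[13,110,-159],[13,125,-159],[13,140,-159],[13,140,-159],[13,140,-159]],"turn":[[0,-0.5,0],[0,-0.5,0],[0,-0.5,0],[0,-0.5,0],[0,-0.5,0],[0,-0.5,0],[0,-0.5,0],[0,-0.5,0],[0,-0.5,0]],"hand":[1,1,1,1,1,1,1,1,1]}'
python3 - <<'E'
from h import *
where()
P,Rt=tcp_for(-.015,0,.1035); togo(P,Rt)
E
```

```text
t: 7.45
ee_pos: [0.6143, -0.0154, 0.1635]
orientation: [-1.568, -0.107, 0.104]
wrist_force: [-0.7, -0.1, -2.3]
width: 0.0611
shelf est rack x -28.5 y 2.0 z 132.0 mm yaw 0.0035 tilt [ 0.0021 -0.0001] F rack [-0.7  0.  -2.3] t 7.45 w 0.06114761283460562
slide [13.5 28.5 -2. ] turn [0.02 0.2  0.12]
```

```bash
python3 -m creep '{"slide":[[7,14,0],[13,28,0],[13,28,0],[13,28,0]],"turn":[[0,0,0],[0,0,0],[0,0,0],[0,0,0]],"hand":[1,1,1,1]}'
python3 - <<'E'
from h import *
where()
cv2.imwrite('pics/g_w.png',manip.grab_frame('wrist')[:,:,::-1]); where()
cv2.imwrite('pics/g_s.png',manip.grab_frame('side')[:,:,::-1]); where()
crop('pics/g_s.png','pics/g_s1.png',150,120,150,110,5)
P,Rt=tcp_for(-.015,0,.1035); togo(P,Rt)
E
```

```text
t: 7.95
ee_pos: [0.6263, -0.0138, 0.1338]
orientation: [-1.568, -0.105, 0.106]
wrist_force: [0.7, 0.5, -2.5]
width: 0.0609
shelf est rack x -16.5 y 2.0 z 102.3 mm yaw 0.0033 tilt [-0.001  -0.0001] F rack [ 0.7  0.4 -2.5] t 7.95 w 0.06089571767019407
shelf est rack x -16.3 y 2.0 z 102.8 mm yaw 0.0032 tilt [-0.0001  0.    ] F rack [ 0.4  1.3 -1.8] t 8.0 w 0.061459969577418345
shelf est rack x -16.1 y 1.9 z 103.1 mm yaw 0.0032 tilt [ 0.0005 -0.    ] F rack [ 0.2 -0.2 -2.1] t 8.05 w 0.06079925160005339
slide [ 1.1 -0.4 -1.9] turn [0.01 0.18 0.03]
```

View pics/g_s1.png

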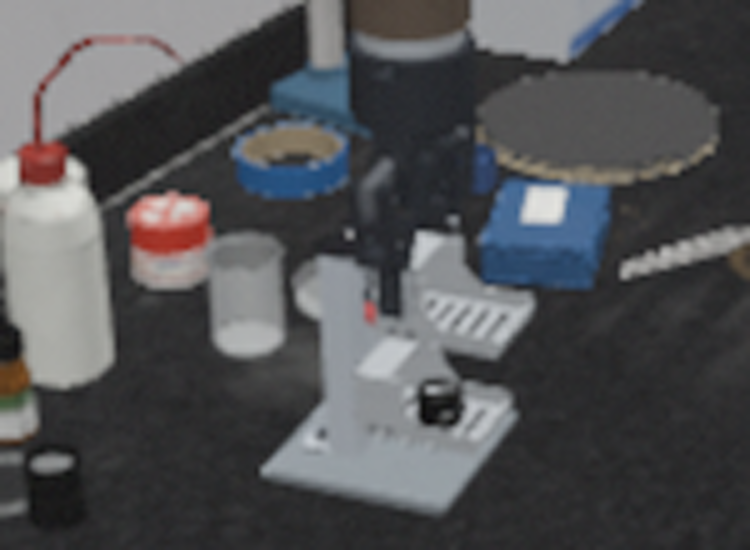

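View pics/g_w.png

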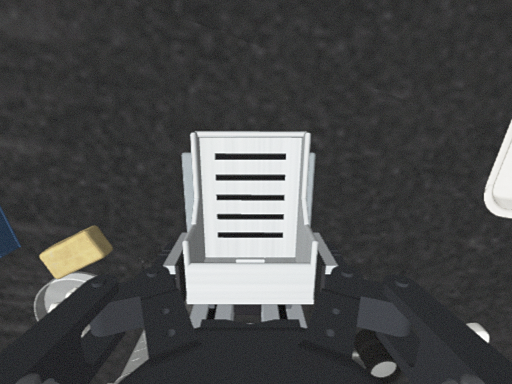

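```bash
python3 - <<'E'
from h import *
f=cv2.imread('pics/g_w.png')[290:330,180:320].astype(float)
g=np.clip(f*1.5,0,255).astype(np.uint8)
cv2.imwrite('pics/g_w2.png',cv2.resize(g,None,fx=5.7,fy=8,interpolation=cv2.INTER_NEAREST))
E
```

```text
(no output)
```

View pics/g_w2.png

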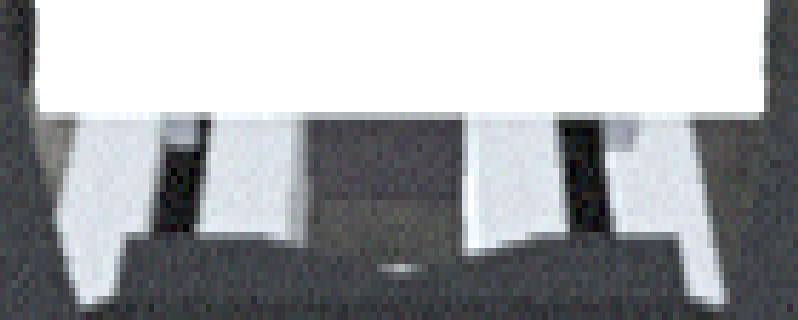

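```bash
python3 -m creep '{"slide":[[1,0,-2],[3,0,-2],[3,0,-2],[3,0,-2]],"turn":[[0,0.2,0],[0,0.2,0],[0,0.2,0],[0,0.2,0]],"hand":[1,1,1,1]}'
python3 - <<'E'
from h import *
where()
cv2.imwrite('pics/i_w.png',manip.grab_frame('wrist')[:,:,::-1]); where()
f=cv2.imread('pics/i_w.png')[290:330,180:320].astype(float)
g=np.clip(f*1.5,0,255).astype(np.uint8)
cv2.imwrite('pics/i_w2.png',cv2.resize(g,None,fx=5.7,fy=8,interpolation=cv2.INTER_NEAREST))
E
```

```text
t: 8.55
ee_pos: [0.6296, -0.0154, 0.1343]
orientation: [-1.568, -0.103, 0.103]
wrist_force: [1.0, 0.4, -2.7]
width: 0.0612
shelf est rack x -13.3 y -0.1 z 102.8 mm yaw -0.0004 tilt [0. 0.] F rack [ 1.   0.3 -2.7] t 8.55 w 0.0612419280705831
shelf est rack x -13.3 y -0.1 z 102.8 mm yaw -0.0003 tilt [0. 0.] F rack [ 0.7  0.6 -3.3] t 8.6 w 0.06110547374049295
```

View pics/i_w2.png

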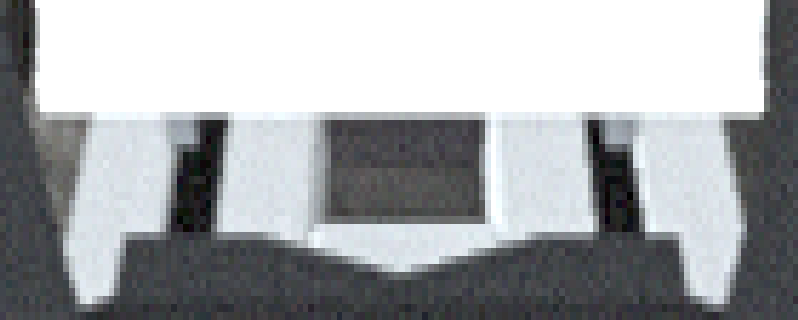

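```bash
python3 -m creep '{"slide":[[0,-0.7,0.5],[2,-0.7,0.5],[4,-0.7,0.5],[5,-0.7,0.5],[6,-0.7,0.5],[7,-0.7,0.5],[7,-0.7,0.5]],"turn":[[0,0,0],[0,0,0],[0,0,0],[0,0,0],[0,0,0],[0,0,0],[0,0,0]],"hand":[1,1,1,1,1,1,1]}'
python3 - <<'E'
from h import *
where()
cv2.imwrite('pics/j_w.png',manip.grab_frame('wrist')[:,:,::-1]); where()
f=cv2.imread('pics/j_w.png')[290:330,180:320].astype(float)
g=np.clip(f*1.5,0,255).astype(np.uint8)
cv2.imwrite('pics/j_w2.png',cv2.resize(g,None,fx=5.7,fy=8,interpolation=cv2.INTER_NEAREST))
E
```

```text
t: 9.48
ee_pos: [0.6366, -0.014, 0.135]
orientation: [-1.568, -0.103, 0.103]
wrist_force: [0.6, -0.2, -2.3]
width: 0.0611
shelf est rack x -6.2 y 0.4 z 103.5 mm yaw -0.0003 tilt [0. 0.] F rack [ 0.6 -0.3 -2.3] t 9.475 w 0.06110469994583011
shelf est rack x -6.3 y 0.4 z 103.5 mm yaw -0.0004 tilt [-0.0001 -0.    ] F rack [ 0.4  0.6 -2.3] t 9.525 w 0.060973220507857764
```

View pics/j_w2.png

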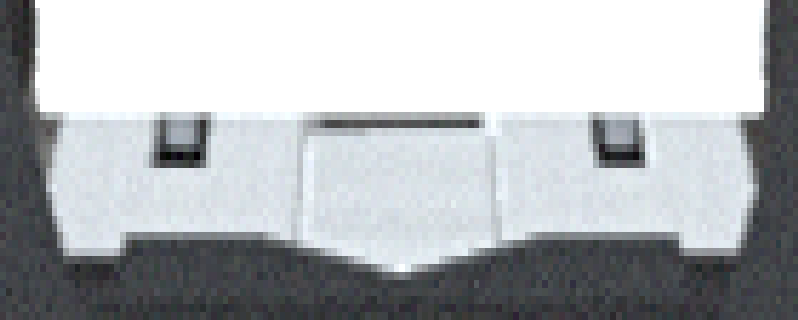

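The wrist view shows both claws centred in the dark slots and no contact force. I'll continue gently to the back plate.

```bash
python3 -m creep '{"slide":[[1,0,0],[2,0,0],[3,0,0],[4,0,0],[4.5,0,0],[4.5,0,0]],"turn":[[0,0,0],[0,0,0],[0,0,0],[0,0,0],[0,0,0],[0,0,0]],"hand":[1,1,1,1,1,1]}'
python3 - <<'E'
from h import *
where()
E
```

```text
t: 10.28
ee_pos: [0.641, -0.0134, 0.135]
orientation: [-1.568, -0.103, 0.103]
wrist_force: [0.8, -0.6, -2.4]
width: 0.0612
shelf est rack x -1.8 y 0.4 z 103.5 mm yaw -0.0004 tilt [-0. -0.] F rack [ 0.7 -0.7 -2.4] t 10.275 w 0.0612423948728867
```

```bash
python3 -m creep '{"slide":[[0.5,0,0],[1,0,0],[1.5,0,0],[1.5,0,0],[1.5,0,0]],"turn":[[0,0,0],[0,0,0],[0,0,0],[0,0,0],[0,0,0]],"hand":[1,1,1,1,1]}'
python3 - <<'E'
from h import *
where()
E
```

```text
t: 10.9
ee_pos: [0.6425, -0.0132, 0.135]
orientation: [-1.568, -0.103, 0.103]
wrist_force: [0.3, 0.3, -2.6]
width: 0.0614
shelf est rack x -0.3 y 0.4 z 103.5 mm yaw -0.0003 tilt [-0.0001 -0.    ] F rack [ 0.3  0.2 -2.6] t 10.9 w 0.06139094903096372
```

```bash
python3 -m creep '{"slide":[[0.5,0,0],[1,0,0],[1,0,0]],"turn":[[0,0,0],[0,0,0],[0,0,0]],"hand":[1,1,1]}'
python3 - <<'E'
from h import *
where()
E
python3 -m creep '{"slide":[[0.5,0,0],[1,0,0],[1,0,0]],"turn":[[0,0,0],[0,0,0],[0,0,0]],"hand":[1,1,1]}'
python3 - <<'E'
from h import *
where()
E
```

```text
t: 11.28
ee_pos: [0.6429, -0.0132, 0.135]
orientation: [-1.568, -0.102, 0.104]
wrist_force: [-3.6, -0.9, -1.9]
width: 0.0612
shelf est rack x 0.0 y 0.4 z 103.5 mm yaw -0.0003 tilt [-0.0013 -0.0001] F rack [-3.7 -0.4 -1.9] t 11.275 w 0.06115049483829475
t: 11.65
ee_pos: [0.6429, -0.0132, 0.1349]
orientation: [-1.568, -0.1, 0.105]
wrist_force: [-6.4, -1.2, 1.6]
width: 0.061
shelf est rack x -0.0 y 0.4 z 103.4 mm yaw -0.0003 tilt [-0.0033 -0.0003] F rack [-6.5 -0.4  1.6] t 11.65 w 0.06096369857386754
```

```bash
python3 -m creep '{"slide":[[-0.8,0,0],[-0.8,1,0],[-0.8,2,0],[-0.8,3,0],[-0.8,4,0],[-0.8,4,0]],"turn":[[0,0,0],[0,0,0],[0,0,0],[0,0,0],[0,0,0],[0,0,0]],"hand":[1,1,1,1,1,1]}'
python3 - <<'E'
from h import *
where()
E
```

```text
t: 12.4
ee_pos: [0.6428, -0.0131, 0.1319]
orientation: [-1.568, -0.102, 0.103]
wrist_force: [-6.3, -1.7, 5.2]
width: 0.0612
shelf est rack x 0.0 y 0.5 z 100.4 mm yaw -0.0004 tilt [-0.0011 -0.0001] F rack [-6.4 -0.9  5.2] t 12.4 w 0.061218985106281876
```

```bash
python3 -m creep '{"slide":[[0,1,0],[0,2,0],[0,3,0],[0,3,0]],"turn":[[0,0,0],[0,0,0],[0,0,0],[0,0,0]],"hand":[1,1,1,1]}'
python3 - <<'E'
from h import *
where()
E
python3 -m creep '{"slide":[[0,1,0],[0,2,0],[0,2,0]],"turn":[[0,0,0],[0,0,0],[0,0,0]],"hand":[1,1,1]}'
python3 - <<'E'
from h import *
where()
E
```

```text
t: 12.9
ee_pos: [0.6429, -0.0132, 0.1303]
orientation: [-1.569, -0.102, 0.103]
wrist_force: [-9.2, -0.6, 9.3]
width: 0.061
shelf est rack x 0.1 y 0.4 z 98.8 mm yaw -0.0005 tilt [-0.     -0.0003] F rack [-9.2  0.6  9.3] t 12.9 w 0.06103091114788377
t: 13.28
ee_pos: [0.6429, -0.0133, 0.1288]
orientation: [-1.569, -0.103, 0.102]
wrist_force: [-10.1, -0.4, 11.9]
width: 0.0612
shelf est rack x 0.1 y 0.2 z 97.3 mm yaw -0.0007 tilt [ 0.0002 -0.0005] F rack [-10.1   0.9  11.9] t 13.275 w 0.061181311938175574
```

Moving steadily against the catch, so I'll continue.

```bash
python3 -m creep '{"slide":[[0,1,0],[0,2,0],[0,3,0],[0,3,0]],"turn":[[0,0,0],[0,0,0],[0,0,0],[0,0,0]],"hand":[1,1,1,1]}'
python3 - <<'E'
from h import *
where()
E
python3 -m creep '{"slide":[[0,1,0],[0,2,0],[0,2,0]],"turn":[[0,0,0],[0,0,0],[0,0,0]],"hand":[1,1,1]}'
python3 - <<'E'
from h import *
where()
E
```

```text
t: 13.78
ee_pos: [0.6429, -0.0133, 0.128]
orientation: [-1.569, -0.104, 0.101]
wrist_force: [-13.8, -1.4, 20.5]
width: 0.061
shelf est rack x 0.1 y 0.2 z 96.5 mm yaw -0.0003 tilt [ 0.0017 -0.0006] F rack [-13.9   0.4  20.5] t 13.775 w 0.06104519839162831
t: 14.15
ee_pos: [0.6419, -0.0134, 0.1211]
orientation: [-1.569, -0.1, 0.105]
wrist_force: [-1.7, 0.4, -13.8]
width: 0.0613
shelf est rack x -1.0 y 0.3 z 89.5 mm yaw -0.0008 tilt [-0.0033 -0.0007] F rack [ -1.6   0.6 -13.8] t 14.15 w 0.06126952097514289
```

```bash
python3 -m creep '{"slide":[[0,0,0],[0,0,0]],"turn":[[0,0,0],[0,0,0]],"hand":[1,1]}'
python3 - <<'E'
from h import *
where()
cv2.imwrite('pics/k_w.png',manip.grab_frame('wrist')[:,:,::-1])
cv2.imwrite('pics/k_s.png',manip.grab_frame('side')[:,:,::-1])
where()
crop('pics/k_s.png','pics/k_s1.png',180,150,100,80,7)
E
```

```text
t: 14.4
ee_pos: [0.6429, -0.0132, 0.1206]
orientation: [-1.569, -0.101, 0.104]
wrist_force: [-4.3, -1.2, -0.3]
width: 0.061
shelf est rack x 0.0 y 0.4 z 89.0 mm yaw -0.0002 tilt [-0.0019 -0.0003] F rack [-4.4 -0.6 -0.3] t 14.4 w 0.06100704462110065
shelf est rack x 0.0 y 0.4 z 89.0 mm yaw -0.0003 tilt [-0.002  -0.0003] F rack [-5.3 -0.7 -1.2] t 14.5 w 0.06129688222125719
```

View pics/k_w.png

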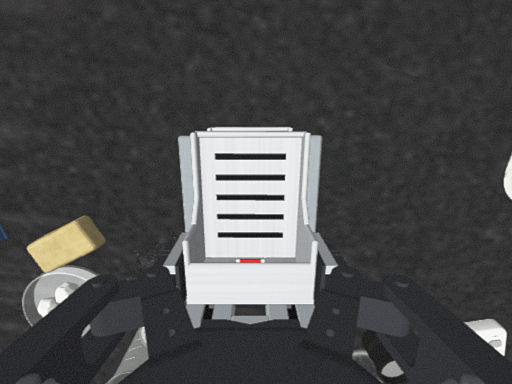

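View pics/k_s1.png

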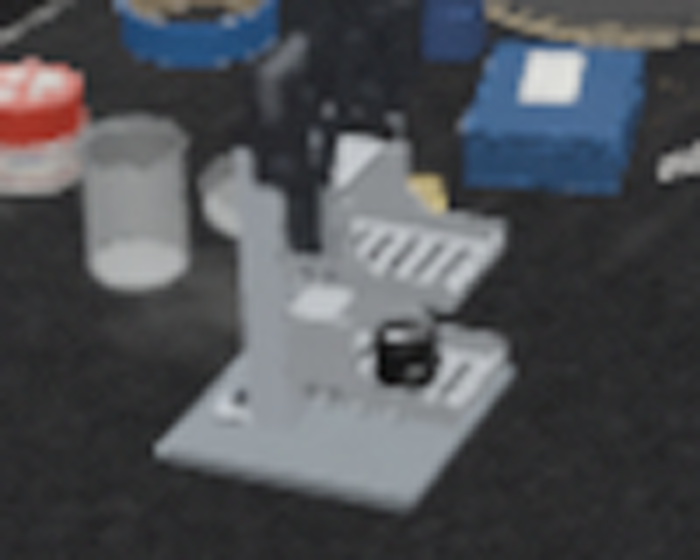

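The wrist view now shows red at (250,261), in the back-plate window, so the catch looks out over the sill. I'll press a little more to confirm the shelf rests on the sills.

```bash
python3 -m creep '{"slide":[[0,1,0],[0,2,0],[0,2,0]],"turn":[[0,0,0],[0,0,0],[0,0,0]],"hand":[1,1,1]}'
python3 - <<'E'
from h import *
where()
E
python3 -m creep '{"slide":[[0,1,0],[0,2,0],[0,3,0],[0,3,0]],"turn":[[0,0,0],[0,0,0],[0,0,0],[0,0,0]],"hand":[1,1,1,1]}'
python3 - <<'E'
from h import *
where()
crop('pics/k_w.png','pics/k_w1.png',180,220,140,100,5)
E
```

```text
t: 14.88
ee_pos: [0.6429, -0.0131, 0.1195]
orientation: [-1.568, -0.102, 0.104]
wrist_force: [-7.3, -0.8, 1.6]
width: 0.0614
shelf est rack x 0.1 y 0.5 z 87.9 mm yaw -0.0000 tilt [-0.0014 -0.0002] F rack [-7.4  0.2  1.6] t 14.875 w 0.061433226476009184
t: 15.38
ee_pos: [0.6429, -0.0131, 0.1191]
orientation: [-1.569, -0.103, 0.103]
wrist_force: [-12.0, -1.5, 12.7]
width: 0.0613
shelf est rack x 0.1 y 0.5 z 87.6 mm yaw 0.0002 tilt [ 0.0003 -0.0002] F rack [-12.1   0.1  12.7] t 15.375 w 0.061279779392697784
```

View pics/k_w1.png

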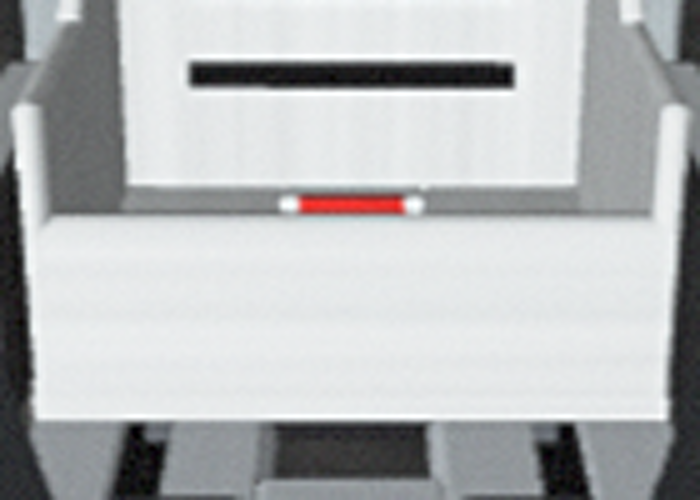

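```bash
python3 -m creep '{"slide":[[-0.7,-1.5,0],[-1.5,-2.5,0],[-1.5,-2.5,0]],"turn":[[0,0,0],[0,0,0],[0,0,0]],"hand":[1,1,1]}'
python3 - <<'E'
from h import *
where()
E
```

```text
t: 15.75
ee_pos: [0.6428, -0.0132, 0.1193]
orientation: [-1.568, -0.104, 0.101]
wrist_force: [-4.0, -0.4, 4.1]
width: 0.0612
shelf est rack x 0.1 y 0.4 z 87.9 mm yaw -0.0002 tilt [0.0018 0.0001] F rack [-4.   0.1  4.1] t 15.75 w 0.061181995228294574
```

```bash
python3 -m creep '{"slide":[[0,0,0],[0,0,0],[0,0,0],[0,0,0],[0,0,0]],"turn":[[0,0,0],[0,0,0],[0,0,0],[0,0,0],[0,0,0]],"hand":[0.1,0,0,0,0]}'
python3 - <<'E'
from h import *
where()
E
python3 -m creep '{"slide":[[0,-10,0],[0,-25,0],[-10,-70,0],[-25,-120,0],[-40,-160,0],[-40,-160,0]],"turn":[[0,0,0],[0,0,0],[0,0,0],[0,0,0],[0,0,0],[0,0,0]],"hand":[0,0,0,0,0,0]}'
python3 - <<'E'
from h import *
where()
import pickle
pickle.dump((cam('wrist'),pose()),open('l.pkl','wb'))
cv2.imwrite('pics/l_w.png',manip.grab_frame('wrist')[:,:,::-1])
cv2.imwrite('pics/l_s.png',manip.grab_frame('side')[:,:,::-1])
crop('pics/l_s.png','pics/l_s1.png',180,150,100,80,7)
E
```

```text
t: 16.38
ee_pos: [0.6423, -0.0132, 0.1185]
orientation: [-1.568, -0.103, 0.103]
wrist_force: [0.2, 0.9, 0.6]
width: 0.0853
shelf est rack x -0.5 y 0.4 z 87.0 mm yaw -0.0004 tilt [0.0001 0.    ] F rack [0.3 0.9 0.6] t 16.375 w 0.08533814659183869
t: 17.12
ee_pos: [0.604, -0.0187, 0.2851]
orientation: [-1.569, -0.111, 0.094]
wrist_force: [0.3, -0.2, -0.8]
width: 0.0852
shelf est rack x -38.9 y -0.0 z 253.8 mm yaw -0.0006 tilt [ 0.0109 -0.0004] F rack [ 0.3 -0.2 -0.8] t 17.125 w 0.08522818439887483
```

View pics/l_w.png

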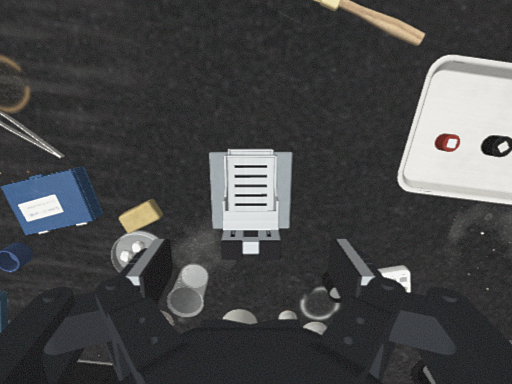

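View pics/l_s1.png

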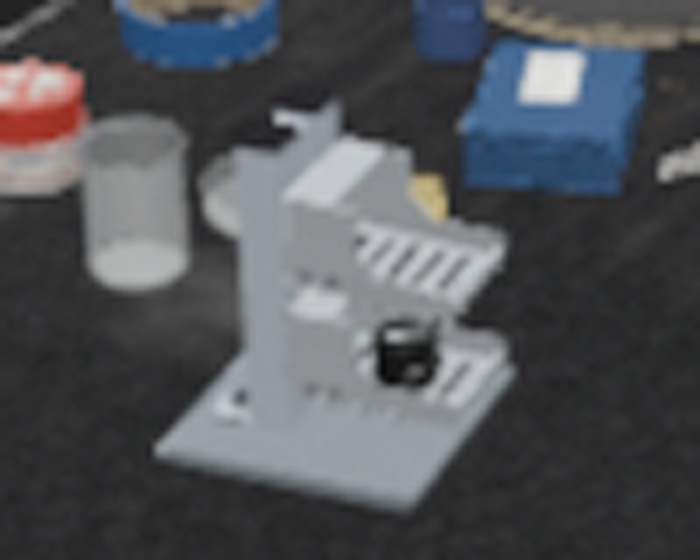

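```bash
python3 - <<'E'
from h import *
import pickle
c,_=pickle.load(open('f.pkl','rb'))
for z in (0,.05,.1,.15,.2): print(z,'top',onz('top',110,150,z).round(3),onz('top',104,255,z).round(3),'wrist',onz('w',505,150,z,c).round(3),onz('w',450,275,z,c).round(3))
crop('pics/a_side.png','pics/a_s2.png',0,170,260,214,3)
E
```

```text
0 top [0.668 0.518 0.   ] [0.329 0.517 0.   ] wrist [0.513 0.534 0.   ] [0.741 0.523 0.   ]
0.05 top [0.659 0.499 0.05 ] [0.333 0.498 0.05 ] wrist [0.513 0.486 0.05 ] [0.713 0.477 0.05 ]
0.1 top [0.65 0.48 0.1 ] [0.337 0.479 0.1  ] wrist [0.512 0.439 0.1  ] [0.686 0.43  0.1  ]
0.15 top [0.641 0.461 0.15 ] [0.341 0.46  0.15 ] wrist [0.512 0.391 0.15 ] [0.659 0.383 0.15 ]
0.2 top [0.632 0.442 0.2  ] [0.346 0.441 0.2  ] wrist [0.511 0.343 0.2  ] [0.631 0.337 0.2  ]
```

View pics/a_s2.png

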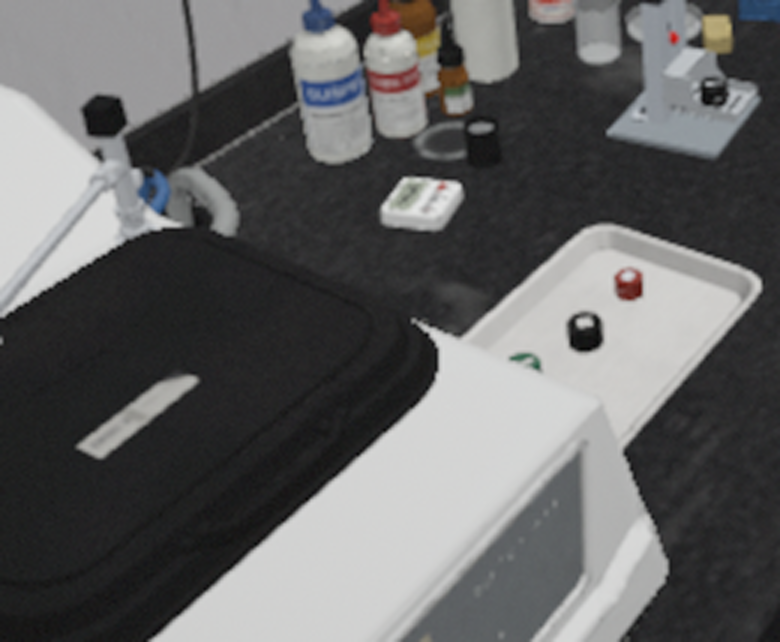

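```bash
python3 - <<'E'
from h import *
togo([.54,.40,.18],downrot(np.pi/2+.131))
E
```

```text
slide [ -8.1  99.8 423.2] turn [ 0.03 -0.03  0.16]
```

```bash
python3 -m creep '{"slide":[[0,5,60],[0,20,120],[-8,40,180],[-8,60,240],[-8,80,300],[-8,100,360],[-8,100,423],[-8,100,423],[-8,100,423]],"turn":[[0,0,0],[0,0,0],[0,0,0],[0,0,0],[0,0,0],[0,0,0],[0,0,0],[0,0,0],[0,0,0]],"hand":[0,0,0.5,0.5,0.5,0.5,0.5,0.5,0.5]}'
python3 - <<'E'
from h import *
import pickle
pickle.dump((cam('wrist'),pose()),open('m.pkl','wb'))
cv2.imwrite('pics/m_w.png',manip.grab_frame('wrist')[:,:,::-1])
E
```

```text
t: 18.35
ee_pos: [0.5387, 0.3998, 0.1767]
orientation: [-1.57, -0.102, 0.106]
wrist_force: [1.0, 0.3, 1.1]
width: 0.0428
```

View pics/m_w.png

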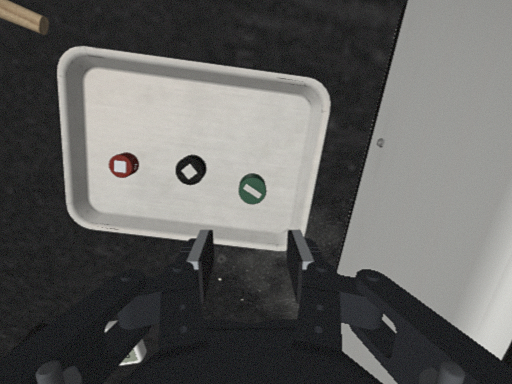

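The green disc is at about (252,189). The black one at (190,170) is far enough away for the half-open jaws.

```bash
python3 - <<'E'
from h import *
import pickle
c,_=pickle.load(open('m.pkl','rb'))
crop('pics/m_w.png','pics/m_w1.png',225,165,55,50,10)
f=cv2.imread('pics/m_w.png')
m=cv2.inRange(cv2.cvtColor(f,cv2.COLOR_BGR2HSV),(65,60,30),(95,255,255))
cs,_=cv2.findContours(m,cv2.RETR_EXTERNAL,cv2.CHAIN_APPROX_NONE); k=max(cs,key=cv2.contourArea); print(cv2.boundingRect(k),cv2.minEnclosingCircle(k))
for z in (.025,.0135):print(onz('w',*cv2.minEnclosingCircle(k)[0],z,c))
for z in (0.018,): print('tray R',onz('w',322,165,z,c),'rear',onz('w',250,243,z,c)); print('wall',onz('w',365,165,0,c))
E
```

```text
(239, 175, 27, 29) ((251.7058868408203, 188.76470947265625), 14.419068336486816)
[0.54143217 0.40255392 0.025     ]
[0.54455109 0.40302269 0.0135    ]
tray R [0.50789573 0.47292762 0.018     ] rear [0.60775775 0.40942686 0.018     ]
wall [0.50420145 0.52603049 0.        ]
```

View pics/m_w1.png

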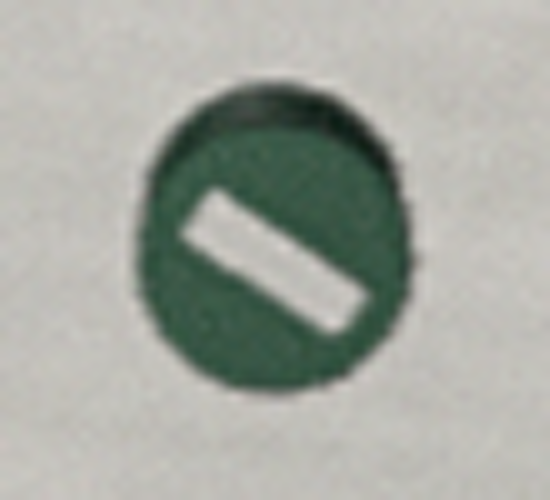

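```bash
python3 - <<'E'
from h import *
import pickle
c,_=pickle.load(open('m.pkl','rb'))
X=onz('w',251.9,190.3,.025,c); print(X)
togo([X[0],X[1],.035],downrot(np.pi/2+.131))
E
```

```text
[0.5430738  0.40297932 0.025     ]
slide [  4.6 142.3   3.7] turn [ 0.09 -0.04 -0.11]
```

```bash
python3 -m creep '{"slide":[[5,50,3],[5,90,3],[5,115,3],[5,130,3],[5,137,3],[5,142,3],[5,142,3]],"turn":[[0,0,0],[0,0,0],[0,0,0],[0,0,0],[0,0,0],[0,0,0],[0,0,0]],"hand":[0.5,0.5,0.5,0.5,0.5,0.5,0.5]}'
python3 - <<'E'
from h import *
print(pose()[0]); cv2.imwrite('pics/n_w.png',manip.grab_frame('wrist')[:,:,::-1])
crop('pics/n_w.png','pics/n_w1.png',130,140,240,150,3)
E
```

```text
t: 19.27
ee_pos: [0.5444, 0.4037, 0.0372]
orientation: [-1.568, -0.103, 0.102]
wrist_force: [-0.4, -0.5, -0.1]
width: 0.0424
[0.54443076 0.4036552  0.03716842]
```

View pics/n_w1.png

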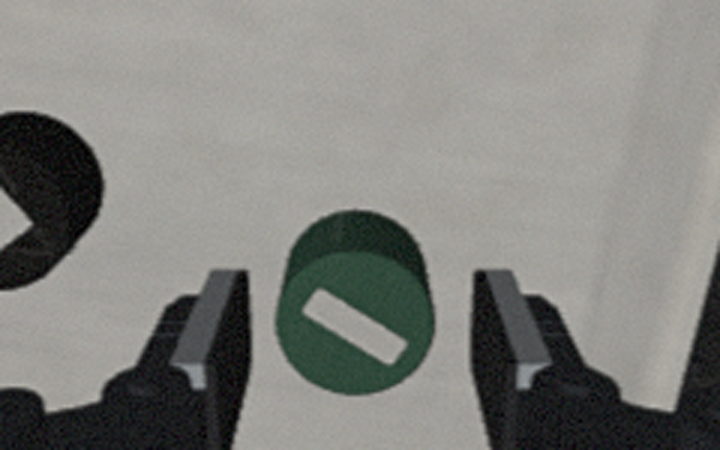

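```bash
python3 -m creep '{"slide":[[-0.5,2,0],[-0.5,2,0],[-0.5,2,0],[-0.5,2,0],[-0.5,2,0],[-0.5,2,0]],"turn":[[0,0,0],[0,0,0],[0,0,0],[0,0,0],[0,0,0],[0,0,0]],"hand":[0.6,0.7,1,1,1,1]}'
python3 - <<'E'
from h import *
s=manip.get_state();print(s['ee_pos'],s['wrist_force'],s['width'])
E
```

```text
t: 20.08
ee_pos: [0.544, 0.4039, 0.0354]
orientation: [-1.567, -0.104, 0.102]
wrist_force: [-0.4, -0.0, 5.7]
width: 0.0272
[0.54397804 0.40388878 0.03539607] [-0.36832692 -0.03635309  5.65145013] 0.027227808679289995
```

```bash
python3 -m creep '{"slide":[[0,-3,0],[0,-10,0],[0,-40,0],[0,-80,0],[0,-80,0]],"turn":[[0,0,0],[0,0,0],[0,0,0],[0,0,0],[0,0,0]],"hand":[1,1,1,1,1]}'
python3 - <<'E'
from h import *
import pickle
pickle.dump((cam('wrist'),pose()),open('o.pkl','wb'))
s=manip.get_state();print(s['ee_pos'],s['wrist_force'],s['width'])
cv2.imwrite('pics/o_w.png',manip.grab_frame('wrist')[:,:,::-1])
crop('pics/o_w.png','pics/o_w1.png',130,140,240,150,3)
E
```

```text
t: 20.7
ee_pos: [0.5457, 0.405, 0.1191]
orientation: [-1.564, -0.108, 0.097]
wrist_force: [-0.2, 0.3, -0.5]
width: 0.0271
[0.54574616 0.40503099 0.1191425 ] [-0.19337517  0.26798312 -0.50534429] 0.02706012809863821
```

View pics/o_w1.png

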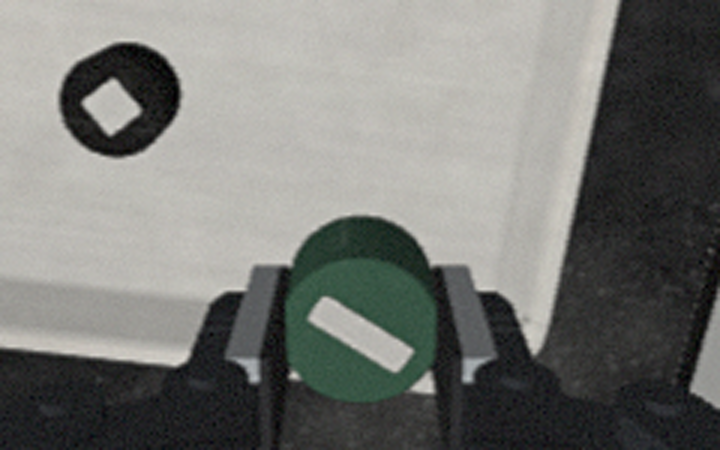

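```bash
python3 - <<'E'
from h import *
togo([.6106,-.0174,.20],downrot(np.pi/2+.131))
E
```

```text
slide [  10.8  -84.1 -426.4] turn [-0.11 -0.02  0.21]
```

```bash
python3 -m creep '{"slide":[[0,-50,0],[0,-84,-40],[3,-84,-95],[5,-84,-150],[7,-84,-205],[9,-84,-260],[10,-84,-315],[10,-84,-370],[11,-84,-410],[11,-84,-426],[11,-84,-426],[11,-84,-426]],"turn":[[0,0,0.2],[0,0,0.2],[0,0,0.2],[0,0,0.2],[0,0,0.2],[0,0,0.2],[0,0,0.2],[0,0,0.2],[0,0,0.2],[0,0,0.2],[0,0,0.2],[0,0,0.2]],"hand":[1,1,1,1,1,1,1,1,1,1,1,1]}'
python3 - <<'E'
from h import *
togo([.6106,-.0174,.20],downrot(np.pi/2+.131))
cv2.imwrite('pics/p_w.png',manip.grab_frame('wrist')[:,:,::-1])
E
```

```text
t: 22.25
ee_pos: [0.6096, -0.0161, 0.198]
orientation: [-1.568, -0.1, 0.107]
wrist_force: [0.1, 0.6, -0.1]
width: 0.0271
slide [ 0.8 -2.  -1.4] turn [-0.04  0.07 -0.26]
```

View pics/p_w.png

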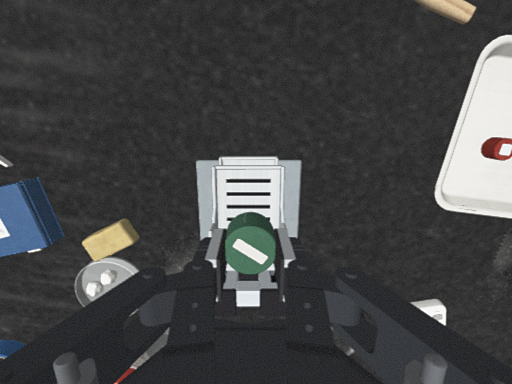

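```bash
python3 -m creep '{"slide":[[1,25,-0.7],[1,45,-0.7],[1,57,-0.7],[1,64,-0.7],[1,64,-0.7],[1,64,-0.7]],"turn":[[0,0,0],[0,0,0],[0,0,0],[0,0,0],[0,0,0],[0,0,0]],"hand":[1,1,1,1,1,1]}'
python3 - <<'E'
from h import *
togo([.6106,-.0174,.125],downrot(np.pi/2+.131))
cv2.imwrite('pics/q_w.png',manip.grab_frame('wrist')[:,:,::-1])
crop('pics/q_w.png','pics/q_w1.png',150,100,200,190,4-1)
cv2.imwrite('pics/q_s.png',manip.grab_frame('side')[:,:,::-1])
crop('pics/q_s.png','pics/q_s1.png',180,140,100,80,7)
E
```

```text
t: 23.05
ee_pos: [0.6114, -0.018, 0.1353]
orientation: [-1.569, -0.101, 0.104]
wrist_force: [1.0, -0.4, -1.0]
width: 0.0271
slide [-0.7 10.3  0.7] turn [ 0.01 -0.01 -0.12]
```

View pics/q_w1.png

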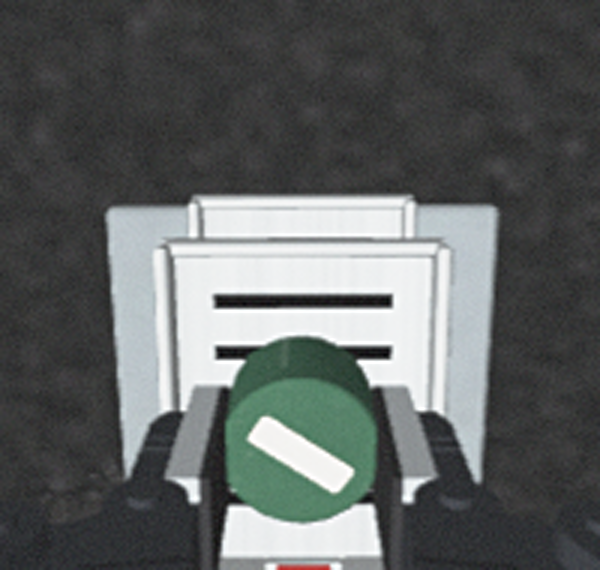

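View pics/q_s1.png

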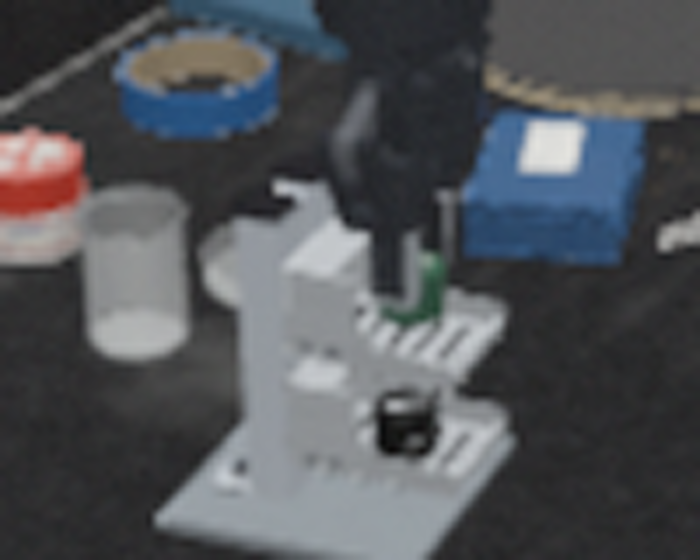

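```bash
python3 -m creep '{"slide":[[-0.5,3,0.5],[-0.5,6,0.5],[-0.5,8,0.5],[-0.5,9,0.5],[-0.5,9,0.5]],"turn":[[0,0,0],[0,0,0],[0,0,0],[0,0,0],[0,0,0]],"hand":[1,1,1,1,1]}'
```

```text
t: 23.78
ee_pos: [0.6102, -0.0177, 0.1253]
orientation: [-1.569, -0.1, 0.106]
wrist_force: [-0.3, 1.7, 0.3]
width: 0.0267
```

```bash
python3 -m creep '{"slide":[[0,0.5,0],[0,1,0],[0,1,0]],"turn":[[0,0,0],[0,0,0],[0,0,0]],"hand":[1,1,1]}'
```

```text
t: 24.15
ee_pos: [0.6102, -0.0177, 0.1245]
orientation: [-1.569, -0.1, 0.105]
wrist_force: [0.3, -0.3, -0.2]
width: 0.027
```

```bash
python3 -m creep '{"slide":[[0,0.5,0],[0,1,0],[0,1,0]],"turn":[[0,0,0],[0,0,0],[0,0,0]],"hand":[1,1,1]}'
```

```text
t: 24.52
ee_pos: [0.6102, -0.0177, 0.1234]
orientation: [-1.569, -0.1, 0.105]
wrist_force: [0.5, -0.1, -0.9]
width: 0.0269
```

```bash
python3 -m creep '{"slide":[[0,0.5,0],[0,1,0],[0,1,0]],"turn":[[0,0,0],[0,0,0],[0,0,0]],"hand":[1,1,1]}'
```

```text
t: 24.9
ee_pos: [0.6102, -0.0177, 0.1226]
orientation: [-1.569, -0.1, 0.105]
wrist_force: [-0.8, -0.0, -0.5]
width: 0.027
```

```bash
python3 -m creep '{"slide":[[0,0.5,0],[0,0.8,0],[0,0.8,0]],"turn":[[0,0,0],[0,0,0],[0,0,0]],"hand":[1,1,1]}'
python3 - <<'E'
from h import *
cv2.imwrite('pics/r_w.png',manip.grab_frame('wrist')[:,:,::-1])
crop('pics/r_w.png','pics/r_w1.png',150,100,200,190,4-1)
cv2.imwrite('pics/r_s.png',manip.grab_frame('side')[:,:,::-1])
crop('pics/r_s.png','pics/r_s1.png',190,150,80,64,9)
E
```

```text
t: 25.28
ee_pos: [0.6102, -0.0177, 0.1221]
orientation: [-1.569, -0.1, 0.105]
wrist_force: [-1.3, -0.4, 4.5]
width: 0.0271
```

View pics/r_w1.png

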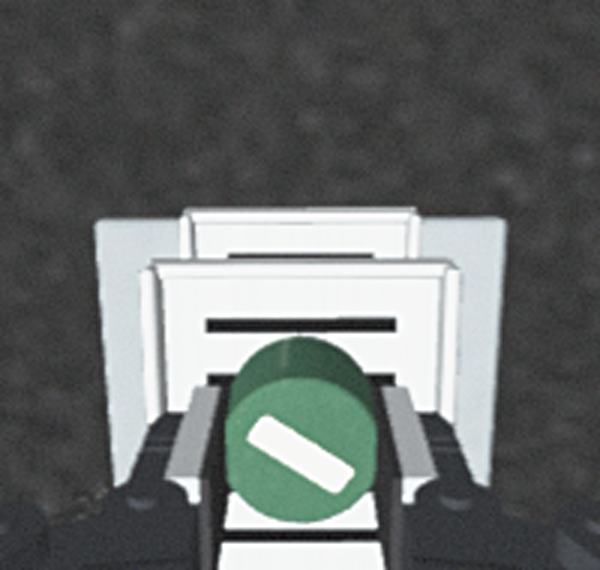

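View pics/r_s1.png

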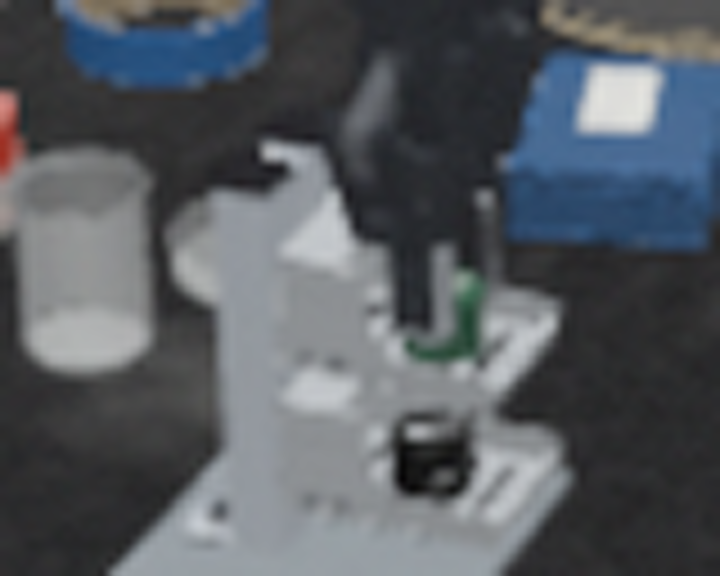

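```bash
python3 -m creep '{"slide":[[0,-0.7,0],[0,-0.7,0],[0,-0.7,0],[0,-0.7,0],[0,-0.7,0]],"turn":[[0,0,0],[0,0,0],[0,0,0],[0,0,0],[0,0,0]],"hand":[1,0.6,0.55,0.55,0.55]}'
python3 - <<'E'
from h import *
cv2.imwrite('pics/s_w.png',manip.grab_frame('wrist')[:,:,::-1])
crop('pics/s_w.png','pics/s_w1.png',150,100,200,190,4-1)
E
```

```text
t: 26.0
ee_pos: [0.6102, -0.0176, 0.1222]
orientation: [-1.569, -0.1, 0.105]
wrist_force: [-0.3, -0.2, -0.0]
width: 0.0384
```

View pics/s_w1.png

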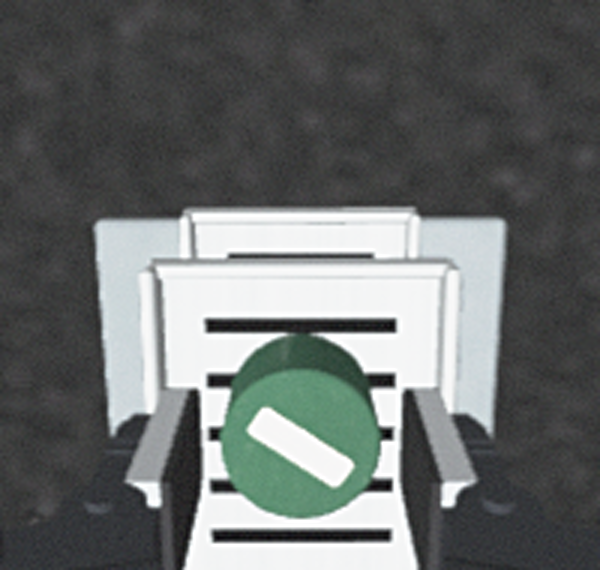

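The specimen stands free and centred between the open pads. I'll retreat straight up.

```bash
python3 -m creep '{"slide":[[0,-5,0],[0,-15,0],[0,-40,0],[0,-80,0],[-15,-120,0],[-25,-140,0],[-25,-140,0]],"turn":[[0,0,0],[0,0,0],[0,0,0],[0,0,0],[0,0,0],[0,0,0],[0,0,0]],"hand":[0.55,0.55,0.55,0.55,0.55,0.55,0.55]}'
python3 - <<'E'
from h import *
import pickle
pickle.dump((cam('wrist'),pose()),open('u.pkl','wb'))
cv2.imwrite('pics/u_w.png',manip.grab_frame('wrist')[:,:,::-1])
crop('pics/u_w.png','pics/u_w1.png',190,120,130,120,5)
cv2.imwrite('pics/u_s.png',manip.grab_frame('side')[:,:,::-1])
crop('pics/u_s.png','pics/u_s1.png',190,150,80,64,9)
E
```

```text
t: 26.92
ee_pos: [0.5868, -0.021, 0.2657]
orientation: [-1.569, -0.104, 0.101]
wrist_force: [1.5, -0.3, -0.5]
width: 0.0384
```

View pics/u_w1.png

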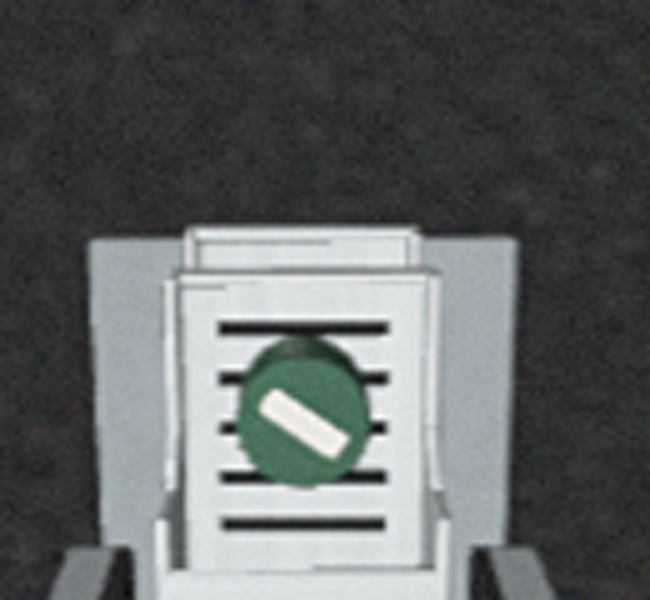

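View pics/u_s1.png

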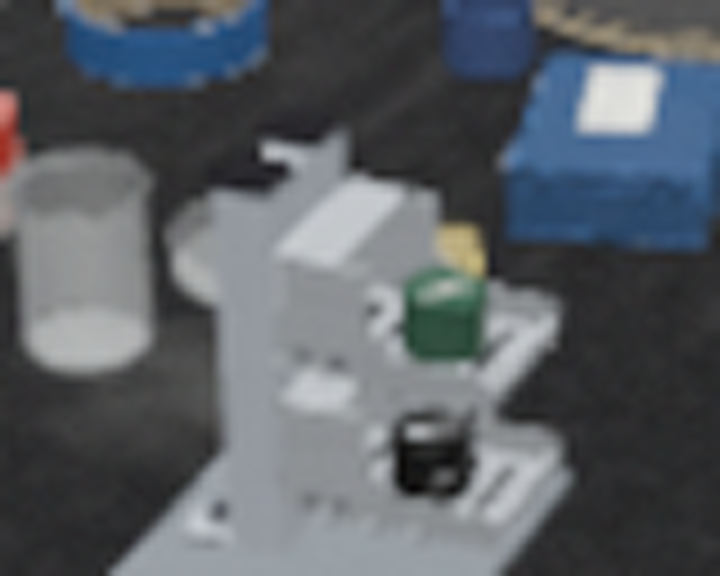

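```bash
python3 -m creep '{"slide":[[-30,0,0],[-60,10,0],[-60,40,0],[-60,60,0],[-60,60,0]],"turn":[[0,0,0],[0,0,0],[0,0,0],[0,0,0],[0,0,0]],"hand":[0.55,0.55,0.55,0.55,0.55]}'
python3 - <<'E'
from h import *
import pickle
c0,_=pickle.load(open('u.pkl','rb'))
cv2.imwrite('pics/v_w.png',manip.grab_frame('wrist')[:,:,::-1])
crop('pics/v_w.png','pics/v_w1.png',180,180,140,110,5)
cv2.imwrite('pics/v_t.png',manip.grab_frame('top')[:,:,::-1])
cv2.imwrite('pics/v_s.png',manip.grab_frame('side')[:,:,::-1])
X=onz('w',190+(304+.5)/5-.5,120+(421+.5)/5-.5,.114,c0)-F; print('specimen in shelf',X@XH,X@YH)
c=cam('wrist')
for q in ((190+175/5,120+274/5),(190+438/5,120+272/5)):
    X=onz('w',*q,.096,c0)-F; print('lip',X@XH,X@YH)
E
```

```text
t: 27.65
ee_pos: [0.5243, -0.0285, 0.1996]
orientation: [-1.568, -0.095, 0.111]
wrist_force: [0.1, -0.3, 0.5]
width: 0.0385
specimen in shelf -0.05245412536188707 0.0002214616013293787
lip -0.08031381677001538 -0.02788254962414826
lip -0.08065569065360029 0.03042376562746303
```

View pics/v_w1.png

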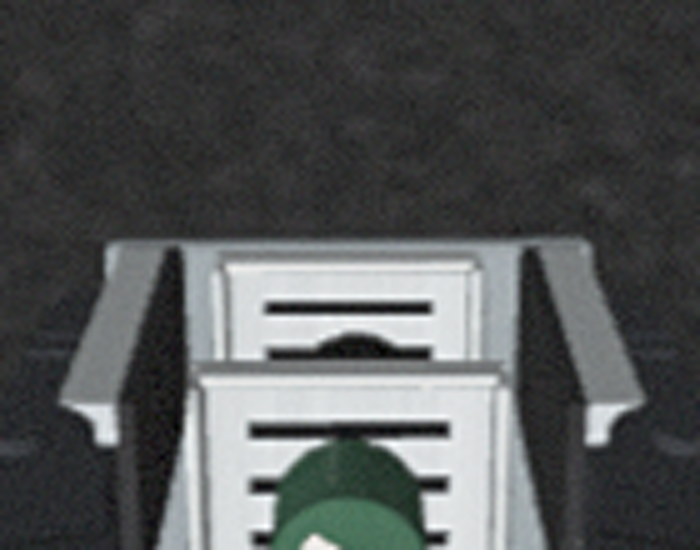

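View pics/v_t.png

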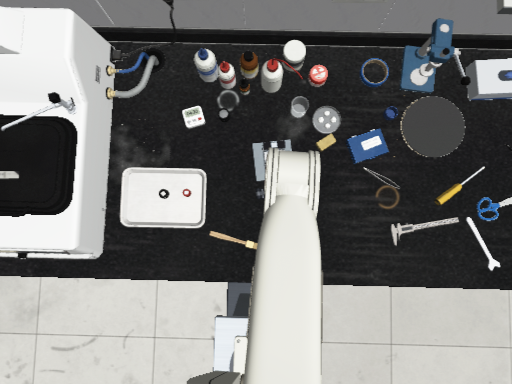

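```bash
python3 - <<'E'
from h import *
crop('pics/v_w.png','pics/v_w3.png',190,250,130,90,6)
f=cv2.imread('pics/v_w.png'); m=cv2.inRange(cv2.cvtColor(f,cv2.COLOR_BGR2HSV),(0,150,80),(8,255,255)); print(np.argwhere(m)[:5],m.sum()/255)
E
```

```text
[[208 475]
 [208 477]
 [208 478]
 [209 472]
 [209 473]] 303.0
```

View pics/v_w3.png

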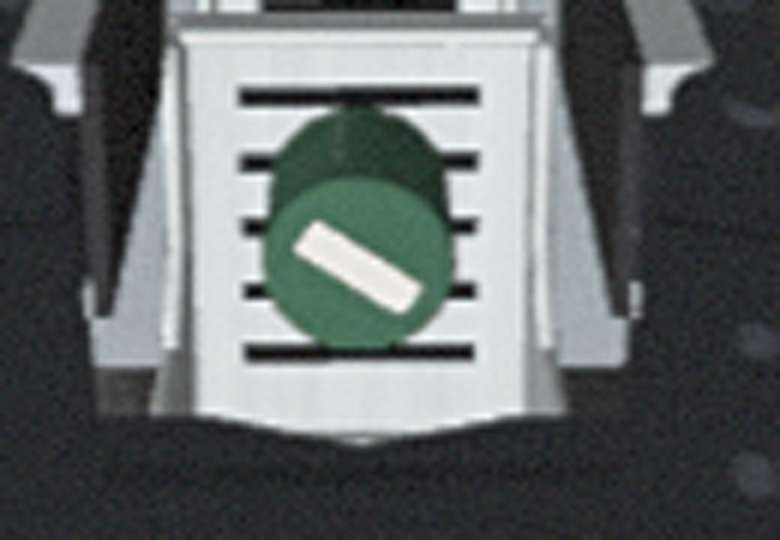

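```bash
python3 - <<'E'
from h import *
crop('pics/q_w.png','pics/q_w3.png',190,240,120,80,6)
E
```

```text
(no output)
```

View pics/q_w3.png

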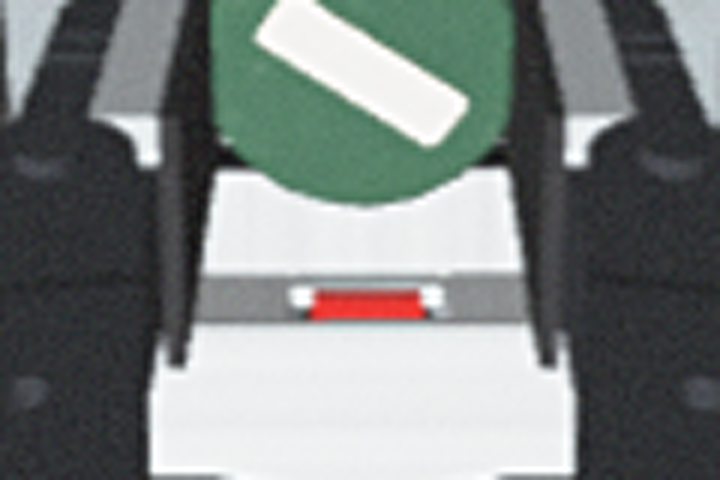

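```bash
python3 - <<'E'
from h import *
print(manip.hand_in()); print(manip.get_state()['t'])
E
```

```text
the job is handed in; nothing more can be done
None
the job is handed in; nothing more can be done
```

I hung the shelf in the upper slots, pressed it home and stood the green specimen on its floor, then handed the job in at about 28 s. No verdict was reported.

- **Shelf:** I lined the claws up with the slots using the wrist camera, and they went in without contact force. I pressed against the catch with up to about 20 N, a little above the 10 to 15 N you expected. The shelf then dropped and stopped hard at an estimated height of 87.6 to 87.9 mm.
- **Catch:** The red catch showed through the back-plate window over the sill. It still showed there after I let go of the shelf, while I was lowering the specimen. After placing the specimen I tried to see it again, but the gripper hid the rear of the shelf, so that final look failed.
- **Specimen:** It stands upright at about x −52 mm, y 0 mm in the shelf frame. It touched the floor about 2 mm lower than I had calculated, at 4.5 N. I did not find out why.
- **Everything else:** The black and red specimens still showed on the tray in the last top view, and I saw nothing disturbed. The arm hid the marker there, so I could not recheck it.
- **At hand-in:** The gripper was touching nothing.

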